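# Clean and use a depth gauge on a bone model

## Task

Pick the gauge rod off its rest and clean its tip by stirring it round through the loose beads in the dish until at least half of them have been pushed well away from where they lay, without spilling any; then push the rod into the slanting guide tube of the bone model until its collar stops on the tube's mouth, and pull it right out again. Finish still holding the rod in the gripper, level and still, its tip over the white reading card and about 10 cm above it; do not put it down, and leave the other things on the table where they are.

Things in the scene. Friction and masses are not known exactly. Their poses are not given: they have to be found in the camera images.
- gauge_grip (a point): Centre of the gauge rod's handle, the place to grip. One rigid piece, 0.12 kg: grey square handle 90 mm long, 18x18 mm across, then a steel collar 34 mm across and 8 mm thick, then a steel rod 8 mm across, 90 mm long. x: along the rod from tip to handle's tail. At the start it lies level on the rest, z up, 55 mm above the table, handle sides upright, tip roughly towards the robot.
- rest: Fixed white rest for the gauge rod, which lifts straight up out of it. Origin on the table about under the handle's centre; x from tip to tail. Base 10 mm thick; two slotted posts 10 mm thick, 36 mm wide: at x = 38 mm (under the handle's tail, top 57 mm above the table) and x = -90 mm (under the rod, top 60 mm). Between them the handle is free.
- gauge_collar (a point): Centre of the collar's face that looks towards the tip; on the rod's axis, 53 mm from the handle centre. Axes as gauge_grip.
- gauge_tip (a point): Very end of the gauge rod's tip, 143 mm from the handle centre and 90 mm from the collar's face. Axes as gauge_grip.
- guide: Steel guide tube in a bone model on a fixed stand. Origin: centre of its mouth's rim, 118 mm above the table. z: out of the mouth along the tube, 40 degrees above level, away from the robot within 0.3 rad. Rim 32 mm across; funnel 24 mm wide narrows over 12 mm to a 12 mm bore, open below: only the collar on the rim stops the rod. Bone begins 45 mm down the tube, up to 51 mm either side.
- dish: Round steel dish fixed to the table, with six loose beads. Origin: centre of its underside on the table; z up. Outside 120 mm across at the rim, 28 mm high; inner floor 5 mm above the table and 104 mm across, wall 4 mm thick.
- card: White square reading card, 90 by 90 mm, 3 mm thick, fixed flat on the table with black lines on it. Origin: centre of its underside; x and y along its edges.
- bead0_center (a point): Centre of a white ceramic bead, 18 mm ball, 11 g, loose on the floor of the dish. The six start in a rough ring about 33 mm from the dish's centre, the centre being empty.
- bead1_center (a point): Centre of a white ceramic bead, 18 mm ball, 11 g, loose on the floor of the dish. The six start in a rough ring about 33 mm from the dish's centre, the centre being empty.
- bead2_center (a point): Centre of a white ceramic bead, 18 mm ball, 11 g, loose on the floor of the dish. The six start in a rough ring about 33 mm from the dish's centre, the centre being empty.
- bead3_center (a point): Centre of a white ceramic bead, 18 mm ball, 11 g, loose on the floor of the dish. The six start in a rough ring about 33 mm from the dish's centre, the centre being empty.
- bead4_center (a point): Centre of a white ceramic bead, 18 mm ball, 11 g, loose on the floor of the dish. The six start in a rough ring about 33 mm from the dish's centre, the centre being empty.
- bead5_center (a point): Centre of a white ceramic bead, 18 mm ball, 11 g, loose on the floor of the dish. The six start in a rough ring about 33 mm from the dish's centre, the centre being empty.
- vertebra: Loose bystander: bone vertebra model about 70 by 80 mm, 22 mm high; origin under its round body.
- phone: Loose bystander: black phone 150 by 72 by 8 mm, lying flat; origin under its centre, x along it.
- notebook: Loose bystander: closed blue notebook 150 by 105 by 12 mm; origin under its centre.
- marker: Loose bystander: black marker pen about 118 mm long and 13 mm thick; origin under it, x along it.

How it is judged (in metres and radians):
On the way, in this order (a step that is already met when the one before it is completed fails the run):
1. the held rod's tip is among the beads in the dish and at least three of the six beads are more than 20 mm from where they started (contact force between the fingers and gauge above 1 N and z of gauge_tip in the frame of dish below 0.03 m and horizontal distance between gauge_tip and dish below 0.055 m and (distance of each of bead0_center, bead1_center, bead2_center from where it was at the start of the episode above 0.02 m or distance of each of bead0_center, bead1_center, bead3_center from where it was at the start of the episode above 0.02 m or distance of each of bead0_center, bead1_center, bead4_center from where it was at the start of the episode above 0.02 m or distance of each of bead0_center, bead1_center, bead5_center from where it was at the start of the episode above 0.02 m or distance of each of bead0_center, bead2_center, bead3_center from where it was at the start of the episode above 0.02 m or distance of each of bead0_center, bead2_center, bead4_center from where it was at the start of the episode above 0.02 m or distance of each of bead0_center, bead2_center, bead5_center from where it was at the start of the episode above 0.02 m or distance of each of bead0_center, bead3_center, bead4_center from where it was at the start of the episode above 0.02 m or distance of each of bead0_center, bead3_center, bead5_center from where it was at the start of the episode above 0.02 m or distance of each of bead0_center, bead4_center, bead5_center from where it was at the start of the episode above 0.02 m or distance of each of bead1_center, bead2_center, bead3_center from where it was at the start of the episode above 0.02 m or distance of each of bead1_center, bead2_center, bead4_center from where it was at the start of the episode above 0.02 m or distance of each of bead1_center, bead2_center, bead5_center from where it was at the start of the episode above 0.02 m or distance of each of bead1_center, bead3_center, bead4_center from where it was at the start of the episode above 0.02 m or distance of each of bead1_center, bead3_center, bead5_center from where it was at the start of the episode above 0.02 m or distance of each of bead1_center, bead4_center, bead5_center from where it was at the start of the episode above 0.02 m or distance of each of bead2_center, bead3_center, bead4_center from where it was at the start of the episode above 0.02 m or distance of each of bead2_center, bead3_center, bead5_center from where it was at the start of the episode above 0.02 m or distance of each of bead2_center, bead4_center, bead5_center from where it was at the start of the episode above 0.02 m or distance of each of bead3_center, bead4_center, bead5_center from where it was at the start of the episode above 0.02 m)), for 0.1 s.
2. the held rod is in the guide tube along its axis (within 0.1 rad), the collar within 3 mm of the rim (contact force between the fingers and gauge above 1 N and z of gauge_collar in the frame of guide below 0.003 m and z of gauge_tip in the frame of guide below -0.08 m and distance between gauge_collar and guide below 0.006 m and angle between the x axis of gauge_tip and the z axis of guide, either way round below 0.1 rad), for 0.2 s.
3. the rod is pulled right out of the tube, still held (contact force between the fingers and gauge above 1 N and distance between gauge_tip and guide above 0.01 m and (z of gauge_tip in the frame of guide above 0.005 m or horizontal distance between gauge_tip and guide above 0.12 m)), for 0.1 s.
At the end, for the whole second after the job is handed in: The gauge rod is held in the fingers, still (under 20 mm/s) and level within 0.14 rad (8 degrees), its tip over the 90 mm card and 50 to 160 mm above the table, and all six beads are in the dish (contact force between the fingers and gauge above 1 N and x of gauge_tip in the frame of card between -0.045 and 0.045 m and y of gauge_tip in the frame of card between -0.045 and 0.045 m and z of gauge_tip in the frame of card between 0.05 and 0.16 m and angle between gauge_tip's own x axis and vertical between 1.4308 and 1.7108 rad and linear speed of gauge below 0.02 m/s and height (world z) of gauge_grip above 0.05 m and horizontal distance between each of bead0_center, bead1_center, bead2_center, bead3_center, bead4_center, bead5_center and dish below 0.06 m); the arm keeps its last pose, push and grip.
It fails at once if the vertebra, phone, notebook or marker is pushed more than 30 mm (distance of any of vertebra, phone, notebook, marker from where it was at the start of the episode above 0.03 m).
It fails at once if a bead leaves the dish (horizontal distance between any of bead0_center, bead1_center, bead2_center, bead3_center, bead4_center, bead5_center and dish above 0.065 m).
It also fails if it takes over 72 s, if anything falls off the work surface, if the arm or the gripper's body presses on something with over 40 N, if the wrist force passes 120 N, or if a joint passes its speed limit or range.

## Robot

A 6-joint arm with a two-finger parallel gripper is mounted at the origin on the work surface. World frame = base frame: x ahead of the robot, y to its left, z up, the work surface at z = 0. Lengths are in mm, angles in degrees, forces in N, time in s.
With the tool pointing down it reaches from about 300 to 850 mm from the base axis. Payload 4.2 kg.
Tool frame: the origin (TCP) lies midway between the tips of the shut fingers; the grasp point (between the pads) lies 19 mm behind it (env.tcp_to_grasp is the distance from the TCP to the grasp point, in mm); z points along the fingers, x is the direction in which the jaws open and shut, and the axes are right-handed (so a half turn about z gives the same grasp; the last joint's range is limited). The gripper opens to 91 mm and grips with 3 to 60 N. Pads are 32 mm wide; open, the fingers measure 118 mm over their backs; the gripper's body (76 mm by 178 mm) begins 60 mm behind the grasp point.
Start: joints at [-72.536, 18.312, 89.639, -0, 72.044, -1.146], TCP at [183.497, -544.951, 213.976] pointing down, gripper open.
Joint ranges: [-177.97, 177.97], [-48.28, 115.42], [12.27, 149.76], [-77.06, 257.06], [2.81, 150.46], [-146.56, 146.56]. Speed limits (degrees/s): [147.25, 147.25, 180, 180, 180, 180].

## Interface

Orientations are given as [roll, pitch, yaw] about the fixed x, y, z axes, in that order (R = Rz(yaw) Ry(pitch) Rx(roll)).
In Python, from workcell import env gives the robot as it stands.
- The arm moves only by the tool drive_tool, never from a script. Its argument "motion" is a list of rows, each a list of 2 entries, a list of its own where there are three numbers: the shift along the world's x, y, z in m, then the turn, a rotation vector about the world's x, y, z in rad. In form: [[[dx, dy, dz], [wx, wy, wz]], ...]. A call has exactly 10 rows; each row shifts and turns the commanded pose from where the row before left it; what a row does not reach is not made up. A row lasts 1/12 s, in which the tool goes at most 41.7 mm and 7.16 degrees, less where a joint would pass 70% of its speed; a pose out of reach is approached as far as the arm can. A call is refused whole if a number of a shift passes 0.0417 or a number of a turn 0.125, either way. A call with a gripper value outside its range is refused whole. "claw" is the opening, from 0 (shut) to 1 (fully open), set as the call begins (left out, the last holds). The fingers move at their own pace and stop on an object; "force" is the grip in N (left out, the last holds). Time passes only in rows, so rows that do not move let the fingers close, or fill a call up. It gives the time, the measured TCP pose, the force and the opening at its end, in the units of the state.
- env.state(): the state, without advancing time (a new reading comes with each control period).
- env.grab_frame(name): name is "side" or "top" or "wrist"; returns the picture (480x640x3 uint8, red, green, blue); there is no depth.
- env.camera_params(name): a dict with "fov_y" (degrees; the focal length in pixels is half the picture's height over the tangent of half this angle, whatever the lens; pixels are square), "cx", "cy" (the principal point, pixels), "pose" (4x4, takes a point from camera to world coordinates). Camera axes: x right, y down, z forward; pixel columns grow to the right and rows downward; lengths in mm; the calibration is good to about 2 mm. A picture is of the moment at which its call begins: read the wrist's pose just before it. camera_params takes no time and is no camera call; for the wrist camera it gives the pose at the moment of the call.
- env.job_done(): hands the job in, once; it reports no verdict.
The state is a dict: "time_s": time; "qpos": joint angles; "qvel": joint speeds; "effort": joint torques, N m; "ee_pos": TCP position; "ee_rot": TCP orientation; "force": force on the tool from outside, world axes, zero at the start; "torque": the same for the moment, N m; "gripper_width": finger opening in mm.
Only numpy, scipy, OpenCV 4.12 (cv2) and the standard library are available. Lean on these libraries where they do the work, as an engineer would, in place of code of your own. Each camera call takes 0.05 s, during which the arm holds its last target.

## Working session

There is one attempt and no reset: what is moved stays moved. The work goes in short steps, Python scripts to look and compute and a tool call to move; the robot and the scene stay as the last step left them, time stands still between calls to the robot, and variables do not carry over. Pictures are saved under pics/ and viewed, and the job is handed in when it is done.

Besides the shell and the picture viewer there is one more tool, called as name(argument=value, ...) on one line, values as JSON. drive_tool: Moves the arm, as the interface text tells. Its arguments: {"type":"object","properties":{"motion":{"type":"array","items":{"type":"array"}},"claw":{"type":"number"},"force":{"type":"number"}},"required":["motion"]}

```bash
ls; mkdir -p pics; python3 - <<'E'
from workcell import env
import cv2
print(env.state())
for n in("side","top","wrist"):
    print(n,env.camera_params(n))
    im=env.grab_frame(n); cv2.imwrite(f"pics/{n}0.png",im[:,:,::-1])
E
```

```text
pics
{'time_s': 0.0, 'qpos': array([-7.25359663e+01,  1.83491722e+01,  8.97060904e+01,  1.85210677e-04,
        7.20441699e+01, -1.14602303e+00]), 'qvel': array([-0.0012295 , -0.17070044, -0.14676716, -0.04177977, -0.00533411,
        0.02061346]), 'effort': array([-6.54964751e-04, -4.12462378e+01, -2.31975496e+01,  7.27312826e-02,
        4.56398574e-02, -1.54705294e-04]), 'ee_pos': array([ 183.3452264 , -544.44900551,  213.14717531]), 'ee_rot': array([-1.79997835e+02,  9.94091658e-02, -7.13899986e+01]), 'force': array([-0.14511079, -0.32603214, -1.08783696]), 'torque': array([-0.02049498, -0.06378591, -0.01763577]), 'gripper_width': 91.51570178043185}
side {'fov_y': 43.83573063341916, 'cx': 326.66313954564407, 'cy': 238.3127760009503, 'pose': array([[-7.23031897e-01, -5.11263009e-01,  4.64580468e-01,
        -2.25438656e+01],
       [-6.90654006e-01,  5.49484413e-01, -4.70174355e-01,
         5.63521263e+02],
       [-1.48969698e-02, -6.60815417e-01, -7.50400603e-01,
         1.01375146e+03],
       [ 0.00000000e+00,  0.00000000e+00,  0.00000000e+00,
         1.00000000e+00]])}
top
[... 167 characters left out ...]
e+02],
       [-9.99867739e-01,  3.35638550e-03,  1.59135209e-02,
         1.30408364e+01],
       [-1.61450607e-02, -8.69084978e-02, -9.96085463e-01,
         1.08742230e+03],
       [ 0.00000000e+00,  0.00000000e+00,  0.00000000e+00,
         1.00000000e+00]])}
wrist {'fov_y': 59.884044213278905, 'cx': 314.2273739521423, 'cy': 247.25083075283467, 'pose': array([[ 3.18232420e-01, -9.17993103e-01, -2.36678663e-01,
         2.50336900e+02],
       [-9.48011371e-01, -3.08576810e-01, -7.78125472e-02,
        -5.22516502e+02],
       [-1.60216513e-03,  2.49136539e-01, -9.68467045e-01,
         3.83847796e+02],
       [ 0.00000000e+00,  0.00000000e+00,  0.00000000e+00,
         1.00000000e+00]])}
```

View pics/top0.png

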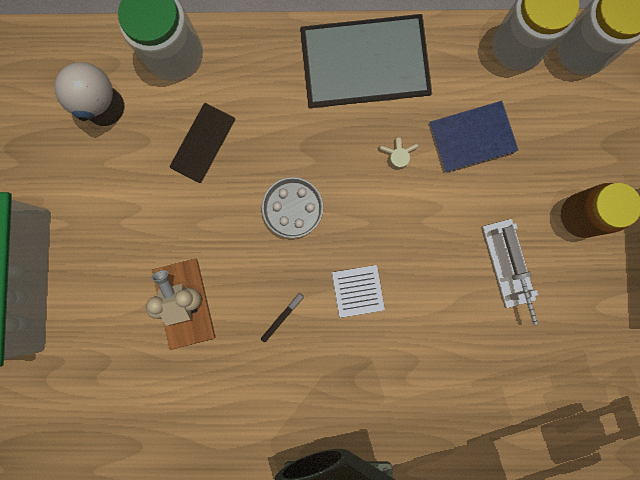

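View pics/side0.png

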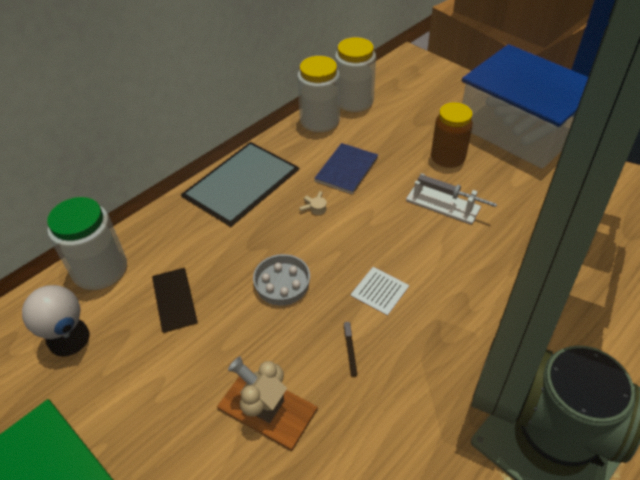

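View pics/wrist0.png

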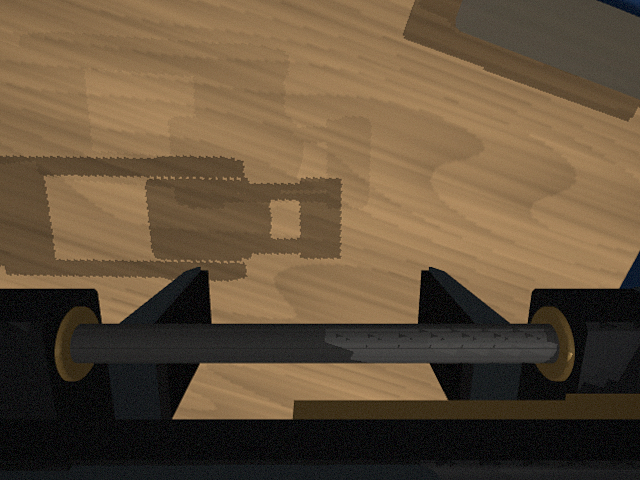

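```bash
cat > h.py <<'E'
import numpy as np, cv2
from workcell import env
from scipy.spatial.transform import Rotation as R
def K(n):
    p=env.camera_params(n); f=240/np.tan(np.radians(p['fov_y']/2))
    return f,p['cx'],p['cy'],np.array(p['pose'])
def ray(n,u,v,P=None):
    f,cx,cy,T=K(n); 
    if P is not None: T=P
    d=T[:3,:3]@np.array([(u-cx)/f,(v-cy)/f,1]); return T[:3,3],d/np.linalg.norm(d)
def plane(n,u,v,z,P=None):
    o,d=ray(n,u,v,P); return o+d*(z-o[2])/d[2]
def proj(n,X,P=None):
    f,cx,cy,T=K(n)
    if P is not None: T=P
    c=T[:3,:3].T@(np.asarray(X,float)-T[:3,3]); return np.array([cx+f*c[0]/c[2],cy+f*c[1]/c[2]])
def tri(obs): # list of (name,u,v[,P])
    A=np.zeros((3,3));b=np.zeros(3);rs=[]
    for o in obs:
        p,d=ray(*o); M=np.eye(3)-np.outer(d,d); A+=M;b+=M@p; rs.append((p,M))
    X=np.linalg.solve(A,b); return X,[np.linalg.norm(M@(X-p)) for p,M in rs]
def crop(src,dst,x0,y0,x1,y1,s):
    im=cv2.imread(src)[y0:y1,x0:x1]; cv2.imwrite(dst,cv2.resize(im,None,fx=s,fy=s,interpolation=cv2.INTER_CUBIC))
E
python3 - <<'E'
from h import *
crop('pics/top0.png','pics/c1.png',470,170,640,340,3.5)
crop('pics/top0.png','pics/c2.png',130,240,250,360,5)
crop('pics/top0.png','pics/c3.png',240,160,400,330,3.5)
crop('pics/side0.png','pics/c4.png',200,330,340,460,4.5)
crop('pics/side0.png','pics/c5.png',390,90,520,240,4)
E
```

```text
(no output)
```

View pics/c1.png

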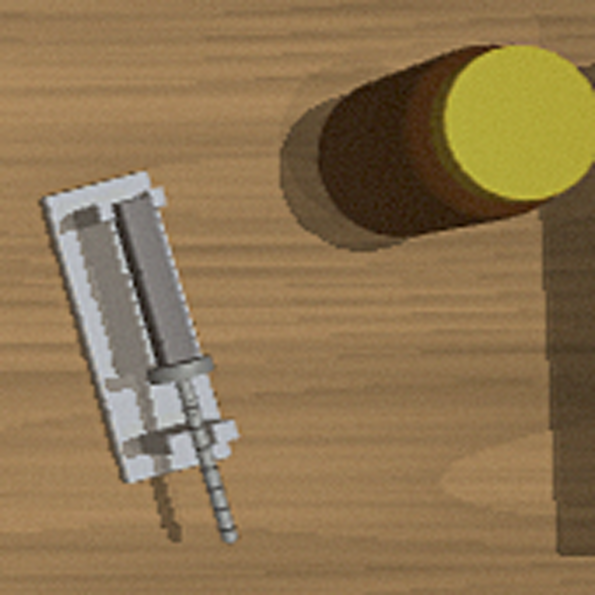

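View pics/c2.png

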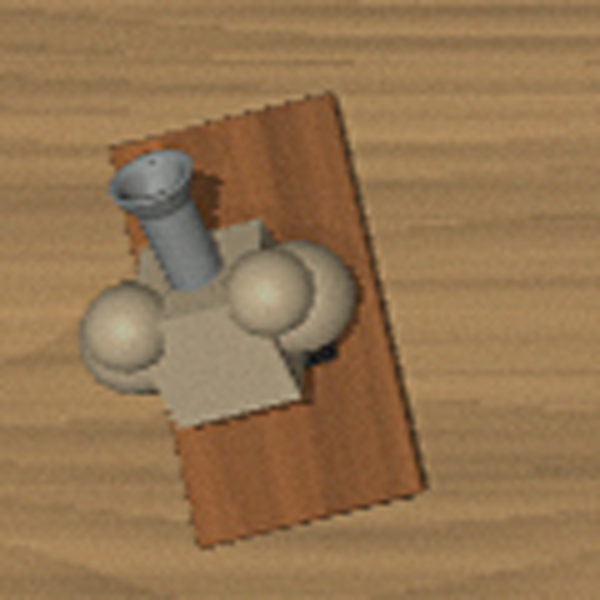

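View pics/c3.png

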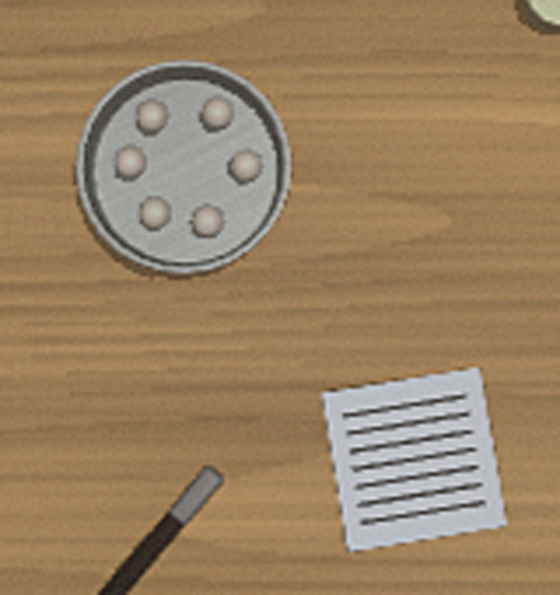

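View pics/c4.png

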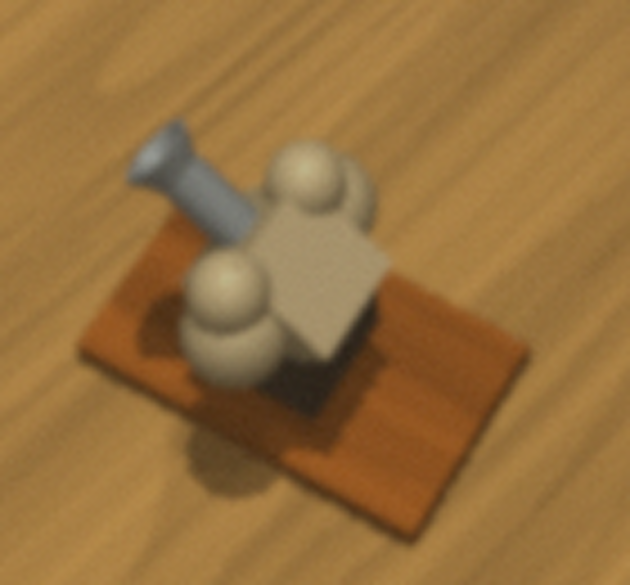

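View pics/c5.png

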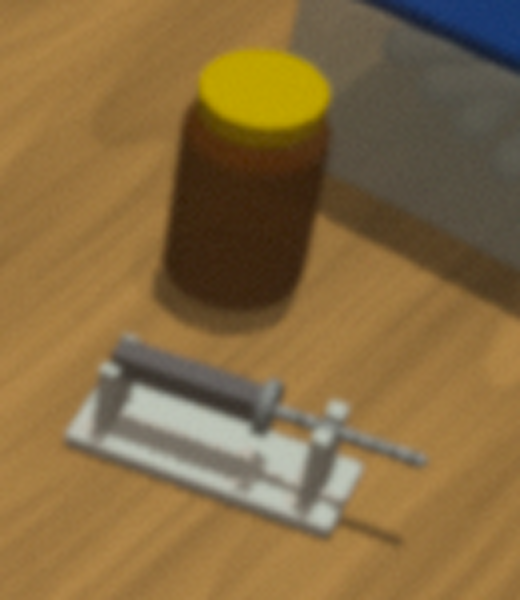

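```bash
python3 - <<'E'
from h import *
def c(x,y,x0,y0,s): return (x+.5)/s-.5+x0,(y+.5)/s-.5+y0
def t(x,y,z): return plane('top',*c(x,y,470,170,3.5),z)
tip=t(231,540,55);tail=t(136,200,64);fr=t(181,364,64)
print('tip',tip,'tail',tail,'front',fr)
ax=(tail-tip)[:2];print(np.linalg.norm(ax),np.degrees(np.arctan2(ax[1],ax[0])))
ax/=np.linalg.norm(ax); print('grip from tip',tip[:2]+143*ax,'from tail',tail[:2]-45*ax)
# side
def s(x,y): return ('side',)+c(x,y,390,90,4)
print(tri([('top',)+c(231,537,470,170,3.5),s(422,460)]))
# rest base corners
for p in[(45,198),(148,172),(127,481)]: print('rest',t(*p,10))
# bottle lid
print('lid', tri([('top',)+c(522,122,470,170,3.5),s(264,92)]))
print('base left', t(320,150,0), t(370,236,0), 'lid edge')
# dish rim
def d(x,y,z): return plane('top',*c(x,y,240,160,3.5),z)
ps=[(78,168),(291,168),(184,62),(184,273)]
P=[d(*p,28) for p in ps]; print('dish',np.mean(P,0),P[0]-P[1],P[2]-P[3])
for p in [(152,116),(217,113),(130,162),(245,165),(155,212),(208,221)]:
    b=d(*p,14); print('bead',b)
cc=[d(*p,3) for p in [(323,395),(480,368),(506,524),(350,551)]]
print('card',np.mean(cc,0),[np.linalg.norm(cc[i]-cc[i-1]) for i in range(4)],cc)
# guide
def g(x,y): return ('top',)+c(x,y,130,240,5)
def gs(x,y): return ('side',)+c(x,y,200,330,4.5)
print('mouth',tri([g(151,176),gs(158,155)]), plane(*g(151,176),118))
print('tube base',tri([g(196,285),gs(236,232)]))
# block base corners/board
for p in[(113,147),(333,94),(427,490),(204,547)]: print('board',plane(*g(*p),12)) 
E
```

```text
tip [ 363.76517685 -364.49149866   55.        ] tail [ 542.59947357 -317.55231542   64.        ] front [ 455.92614549 -338.34991821   64.        ]
184.8918402861736 14.70685929222656
grip from tip [ 502.08012028 -328.18755364] from tail [ 499.07379207 -328.97663378]
(array([ 364.43682971, -364.98893651,   56.12451297]), [np.float64(1.2385431380985805), np.float64(1.2385431380986414)])
rest [ 549.62059512 -284.56130112   10.        ]
rest [ 563.99051526 -342.14401554   10.        ]
rest [ 392.88605672 -325.21095184   10.        ]
lid (array([ 571.85343768, -484.76963152,  136.98737915]), [np.float64(1.1895759586177528), np.float64(1.1895759586179024)])
base left [ 577.27808138 -442.09145386    0.        ] [ 528.61094542 -467.99840762    0.        ] lid edge
dish [585.47337261  85.90308094  28.        ] [  0.5017039  117.89717658   0.        ] [117.68680024   0.30686992   0.        ]
bead [616.72614907 105.04917207  14.        ]
bead [618.25752544  68.51142541  14.        ]
bead [590.70946024 117.29412541  14.        ]
bead [588.73659067  52.78552165  14.        ]
bead [562.43611875 10
[... 226 characters left out ...]
5201263516277)] [array([460.30233151,   9.54141357,   3.        ]), array([475.17812216, -78.34620625,   3.        ]), array([388.52129264, -91.84308282,   3.        ]), array([373.74308537,  -5.1415193 ,   3.        ])]
mouth (array([453.32014298, 312.96207499, 114.03530272]), [np.float64(1.314800135745816), np.float64(1.3148001357458212)]) [454.21768695 312.66178868 118.        ]
tube base (array([416.83367452, 305.44196307,  89.60227666]), [np.float64(1.7811968620962173), np.float64(1.7811968620962446)])
board [467.73693387 360.60967498  12.        ]
board [488.21942018 274.69064511  12.        ]
board [335.2386003  235.56580189  12.        ]
board [313.55620672 321.52136539  12.        ]
```

drive_tool(motion=[[[0.02, 0.014, 0], [0, 0, -0.007]], [[0.033, 0.0225, -0.005], [0, 0, -0.007]], [[0.034, 0.0235, -0.007], [0, 0, -0.007]], [[0.034, 0.0235, -0.007], [0, 0, -0.007]], [[0.034, 0.0235, -0.007], [0, 0, -0.007]], [[0.034, 0.0235, -0.007], [0, 0, -0.007]], [[0.034, 0.0235, -0.007], [0, 0, -0.007]], [[0.034, 0.0235, -0.007], [0, 0, -0.007]], [[0.034, 0.0235, -0.007], [0, 0, -0.007]], [[0.0255, 0.0155, -0.01], [0, 0, -0.0085]]], claw=1)

```text
time_s: 0.98
ee_pos: [501.1, -327.1, 150.2]
ee_rot: [-179.9, -0.0, -75.4]
force: [-0.2, -1.3, -0.7]
gripper_width: 91.6
```

```bash
python3 - <<'E'
from h import *
import pickle
s=env.state();P=env.camera_params('wrist')['pose'];im=env.grab_frame('wrist'); cv2.imwrite('pics/w1.png',im[:,:,::-1]); np.save('pics/w1.npy',P)
print(s['time_s'],s['ee_pos'],s['ee_rot'],s['qpos'])
E
```

```text
0.9833 [ 501.12739124 -327.138824    150.21727362] [-1.79921794e+02 -1.52153510e-02 -7.54149905e+01] [-3.42652228e+01  2.29583074e+01  9.20843158e+01  5.39757397e-02
  6.48944674e+01  4.11268830e+01]
```

View pics/w1.png

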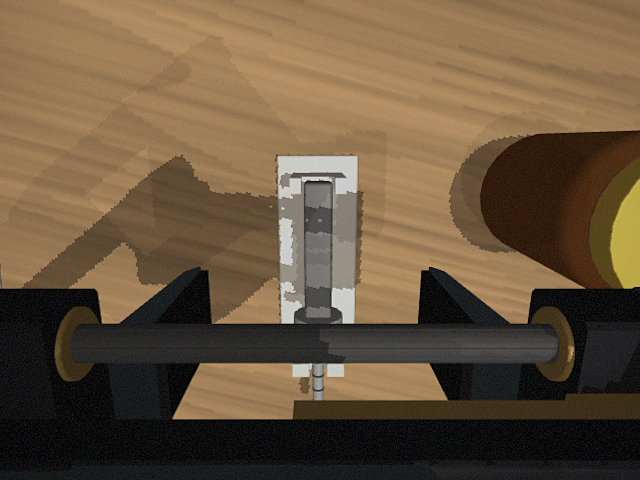

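```bash
python3 - <<'E'
from h import *
P=np.load('pics/w1.npy')
crop('pics/w1.png','pics/w1c.png',270,150,370,410,2.3)
a=plane('wrist',318.7,181,64,P);b=plane('wrist',318.3,308,64,P)
print(a,b,np.linalg.norm(a-b));d=(a-b)[:2];print(np.degrees(np.arctan2(d[1],d[0])));d/=np.linalg.norm(d);print(a[:2]-45*d)
t=plane('wrist',318.2,398,55,P);print(t)
E
```

```text
[ 546.76140453 -318.32010304   64.        ] [ 466.12779596 -339.17777129   64.        ] 83.28758103981976
14.502929921742318
[ 503.19533693 -329.58943107]
[ 394.72399184 -357.88697953   55.        ]
```

View pics/w1c.png

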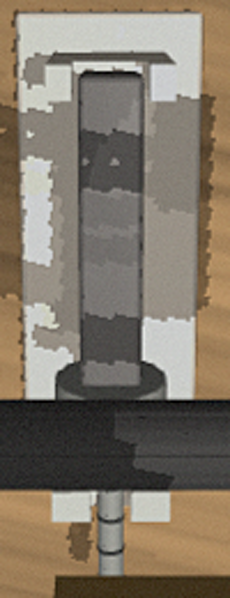

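drive_tool(motion=[[[0, -0.001, -0.012], [0, 0, 0]], [[0, -0.001, -0.014], [0, 0, 0]], [[0, 0, -0.014], [0, 0, 0]], [[0, 0, -0.014], [0, 0, 0]], [[0, 0, -0.014], [0, 0, 0]], [[0, 0, -0.014], [0, 0, 0]], [[0, 0, -0.012], [0, 0, 0]], [[0, 0, -0.01], [0, 0, 0]], [[0, 0, -0.007], [0, 0, 0]], [[0, 0, -0.003], [0, 0, 0]]])

```text
time_s: 1.87
ee_pos: [497.9, -331.2, 35.1]
ee_rot: [179.9, 0.1, -75.5]
force: [-0.4, -0.0, -0.5]
gripper_width: 91.1
```

drive_tool(motion=[[[0, 0, 0], [0, 0, 0]], [[0, 0, 0], [0, 0, 0]], [[0, 0, 0], [0, 0, 0]], [[0, 0, 0], [0, 0, 0]], [[0, 0, 0], [0, 0, 0]], [[0, 0, 0], [0, 0, 0]], [[0, 0, 0], [0, 0, 0]], [[0, 0, 0], [0, 0, 0]], [[0, 0, 0], [0, 0, 0]], [[0, 0, 0], [0, 0, 0]]], claw=0, force=45)

```text
time_s: 2.7
ee_pos: [498.5, -331.4, 36.3]
ee_rot: [180.0, -0.0, -75.5]
force: [-1.2, 0.6, 0.5]
gripper_width: 27.6
```

drive_tool(motion=[[[0, 0, 0], [0, 0, 0]], [[0, 0, 0], [0, 0, 0]], [[0, 0, 0], [0, 0, 0]], [[0, 0, 0], [0, 0, 0]], [[0, 0, 0], [0, 0, 0]], [[0, 0, 0], [0, 0, 0]], [[0, 0, 0], [0, 0, 0]], [[0, 0, 0], [0, 0, 0]], [[0, 0, 0], [0, 0, 0]], [[0, 0, 0], [0, 0, 0]]])

```text
time_s: 3.53
ee_pos: [498.5, -331.4, 36.3]
ee_rot: [180.0, 0.0, -75.5]
force: [-0.4, -0.1, 0.3]
gripper_width: 17.8
```

```bash
python3 - <<'E'
from h import *
s=env.state();P=env.camera_params('wrist')['pose'];im=env.grab_frame('wrist'); cv2.imwrite('pics/w2.png',im[:,:,::-1]); np.save('pics/w2.npy',P)
print(s['time_s'],s['ee_pos'],s['ee_rot'],s['qpos'],s['force'],s['gripper_width'])
E
```

```text
3.5333 [ 498.54399346 -331.37518475   36.2549767 ] [ 1.79997161e+02  1.73385645e-03 -7.54863331e+01] [-3.47116103e+01  2.95176102e+01  9.97355844e+01 -1.31448457e-03
  5.07499729e+01  4.07755544e+01] [-0.39229884 -0.08363765  0.29046739] 17.818783264314256
```

View pics/w2.png

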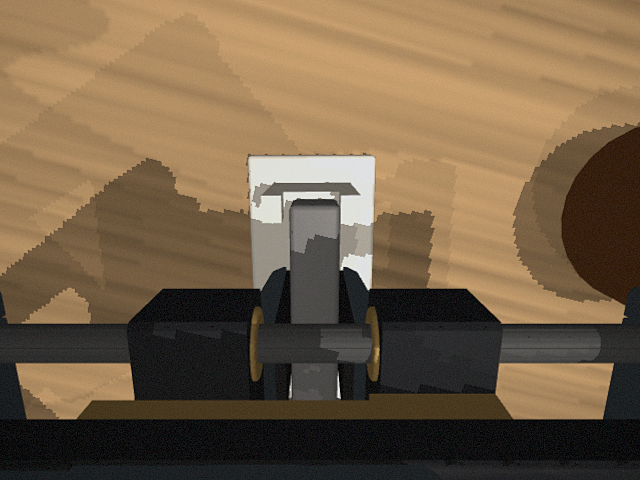

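```bash
python3 - <<'E'
from h import *
P=np.load('pics/w2.npy')
a=plane('wrist',314.5,203,64,P);b=plane('wrist',314.5,390,64,P)
print(a,b); d=np.array([np.cos(np.radians(14.5)),np.sin(np.radians(14.5))]); n=np.array([-d[1],d[0]])
e=np.array([498.54,-331.38]); print((a[:2]-e)@d,(a[:2]-e)@n,(b[:2]-e)@n)
E
```

```text
[ 546.53513394 -319.26059354   64.        ] [ 475.86374666 -337.49325166   64.        ]
49.5008327118726 -0.28364705932551104 -0.2408497671354463
```

drive_tool(motion=[[[0, 0, 0.002], [0, 0, 0]], [[0, 0, 0.005], [0, 0, 0]], [[0, 0, 0.01], [0, 0, 0]], [[0, 0, 0.015], [0, 0, 0]], [[0, 0, 0.02], [0, 0, 0]], [[0, 0, 0.025], [0, 0, 0]], [[0, 0, 0.025], [0, 0, 0]], [[0, 0, 0.025], [0, 0, 0]], [[0, 0, 0.015], [0, 0, 0]], [[0, 0, 0.008], [0, 0, 0]]])

```text
time_s: 4.42
ee_pos: [499.6, -332.2, 190.0]
ee_rot: [-179.8, -0.3, -75.5]
force: [1.1, -0.6, -1.8]
gripper_width: 17.5
```

```bash
cat >> h.py <<'E'
def tool():
    s=env.state(); return np.array(s['ee_pos']),R.from_euler('xyz',s['ee_rot'],degrees=True).as_matrix(),s
E
python3 - <<'E'
from h import *
p,M,s=tool()
for n in('top','side'):
    im=env.grab_frame(n); cv2.imwrite(f'pics/{n}1.png',im[:,:,::-1])
t=p+M@[0,140,-19]; print(t)
for n in('top','side'): 
    q=proj(n,t); print(n,q, proj(n,p+M@[0,50,-19])); x,y=int(q[0])-40,int(q[1])-70
    print(x,y); crop(f'pics/{n}1.png',f'pics/{n}1c.png',max(x,0),y,x+100,y+100,6)
E
```

```text
[ 363.95609415 -367.23887436  208.50246722]
top [573.79635616 330.55229567] [557.17179346 274.69374418]
533 260
side [509.9759531  151.91495502] [468.17142097 138.52576334]
469 81
```

View pics/top1c.png

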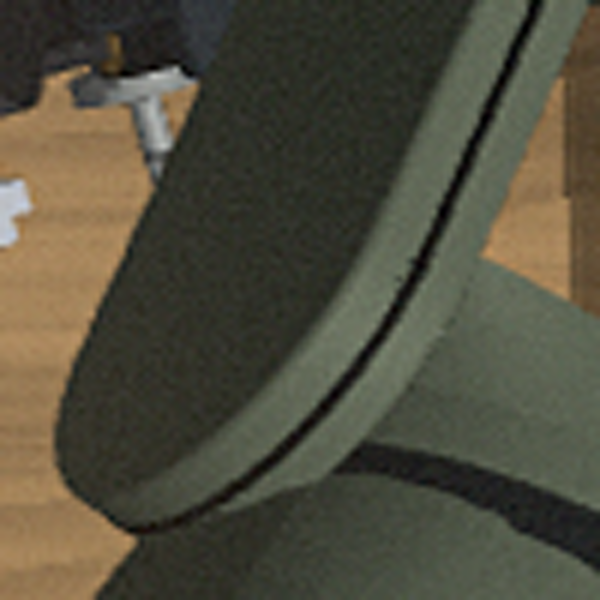

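View pics/side1c.png

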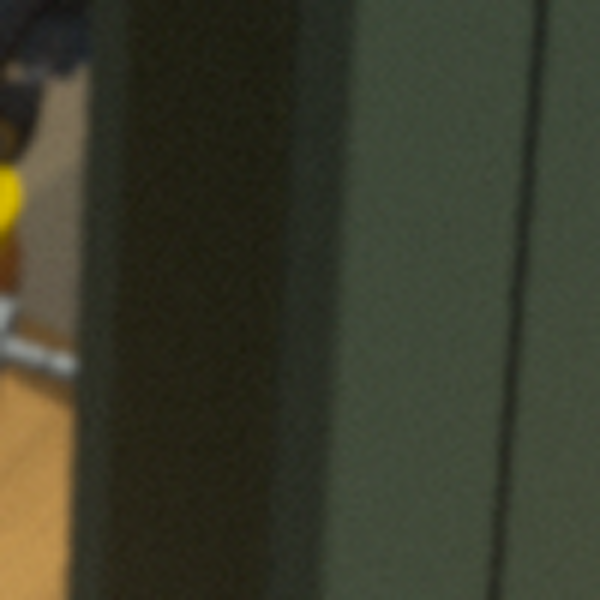

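drive_tool(motion=[[[0.004, 0.01, 0.002], [0.011, -0.042, 0]], [[0.007, 0.02, 0.002], [0.011, -0.042, 0]], [[0.008, 0.024, 0], [0.011, -0.042, 0]], [[0.008, 0.024, 0], [0.011, -0.042, 0]], [[0.008, 0.025, 0], [0.011, -0.042, 0]], [[0.008, 0.025, 0], [0.011, -0.042, 0]], [[0.008, 0.025, 0], [0.011, -0.042, 0]], [[0.008, 0.025, 0], [0.011, -0.042, 0]], [[0.008, 0.025, 0], [0.011, -0.042, 0]], [[0.008, 0.025, 0], [0.011, -0.042, 0]]])

```text
time_s: 5.35
ee_pos: [572.6, -102.1, 188.6]
ee_rot: [-155.2, 0.2, -75.5]
force: [0.6, 0.9, -1.8]
gripper_width: 17.4
```

drive_tool(motion=[[[0.008, 0.025, 0], [0.011, -0.042, 0]], [[0.008, 0.025, 0], [0.011, -0.042, 0]], [[0.008, 0.025, 0], [0.011, -0.042, 0]], [[0.008, 0.025, 0], [0.011, -0.042, 0]], [[0.008, 0.025, 0], [0.011, -0.042, 0]], [[0.008, 0.025, 0], [0.011, -0.042, 0]], [[0.008, 0.025, 0], [0.011, -0.042, 0]], [[0.008, 0.022, 0], [0.011, -0.042, 0]], [[0.006, 0.015, 0], [0.011, -0.042, 0]], [[0.004, 0.007, 0], [0.011, -0.042, 0]]])

```text
time_s: 6.18
ee_pos: [639.5, 103.3, 189.2]
ee_rot: [-133.6, 0.5, -74.8]
force: [0.6, 0.9, -0.8]
gripper_width: 17.8
```

```bash
python3 - <<'E'
from h import *
p,M,s=tool()
for n in('top','side'):
    im=env.grab_frame(n); cv2.imwrite(f'pics/{n}2.png',im[:,:,::-1])
P=env.camera_params('wrist')['pose'];im=env.grab_frame('wrist'); cv2.imwrite('pics/w3.png',im[:,:,::-1])
print(s['time_s'],p,s['ee_rot'],s['qpos'])
t=p+M@[0,140,-19]; print(t,M@[0,-1,0],M[:,2])
for n in('top','side'): 
    q=proj(n,t); print(n,q)
E
```

```text
6.1833 [639.49475086 103.27873997 189.16760189] [-133.59086384    0.51574756  -74.84092858] [  3.69362526  11.32540277 121.1109581   78.43243363   8.81033396
   4.10721186]
[532.83275336  75.20458255 100.87230205] [0.66721662 0.17401248 0.72425247] [ 0.69745638  0.19539004 -0.68947613]
top [295.3751096  230.81244256]
side [300.87473993 264.24395294]
```

View pics/top2.png

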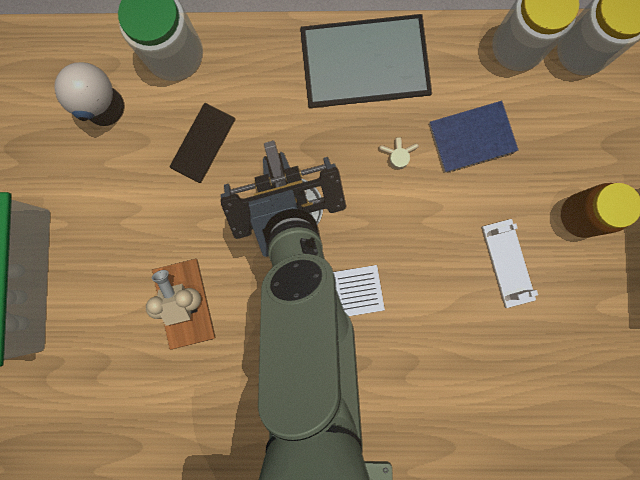

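View pics/side2.png

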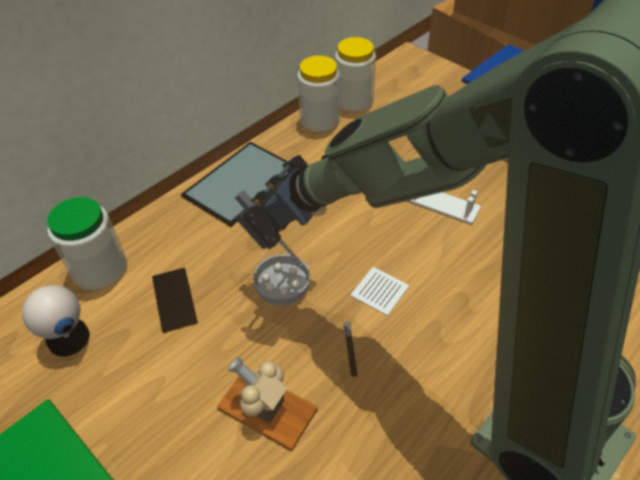

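View pics/w3.png

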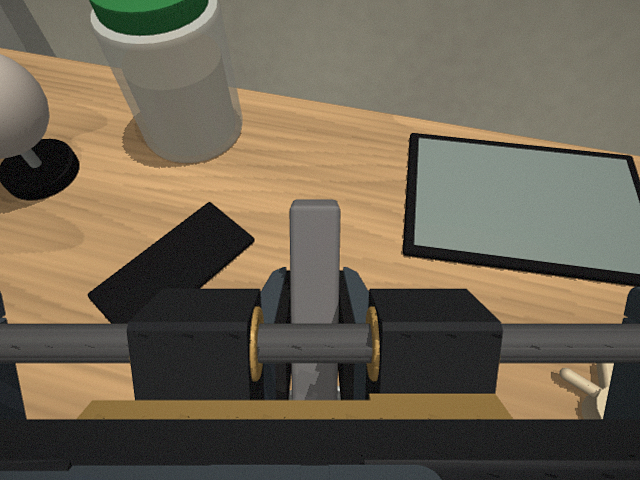

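```bash
cat > kin.py <<'E'
import numpy as np
from scipy.optimize import least_squares
from scipy.spatial.transform import Rotation as R
def rot(q):
    return (R.from_euler('z',q[0],degrees=True)*R.from_euler('y',q[1]+q[2],degrees=True)*R.from_euler('z',q[3],degrees=True)*R.from_euler('y',q[4],degrees=True)*R.from_euler('z',q[5]+180,degrees=True)).as_matrix()
def fk(q,p):
    a1,d1,L1,L2,b,L,lat=p
    q2=np.radians(q[1]);f=np.radians(q[1]+q[2])+b
    r=a1+L1*np.sin(q2)+L2*np.sin(f);z=d1+L1*np.cos(q2)+L2*np.cos(f)
    M=rot(q); w=R.from_euler('z',q[0],degrees=True).as_matrix()@[r,lat,z]
    return w+L*M[:,2],M
D=[([-72.5359663,18.3491722,89.7060904,0,72.04417,-1.146],[183.345,-544.449,213.147]),
([-34.2652,22.9583,92.0843,.05398,64.8945,41.1269],[501.127,-327.139,150.217]),
([-34.71161,29.51761,99.73558,-.0013,50.74997,40.77555],[498.544,-331.375,36.255]),
([3.69363,11.3254,121.11096,78.43243,8.81033,4.10721],[639.495,103.279,189.168])]
E
python3 - <<'E'
from kin import *
from h import tool
p,M,s=tool(); print(s['qpos'],p,s['ee_rot'])
D.append((s['qpos'],p))
for q,x in D[-2:]: print(R.from_matrix(rot(q)).as_euler('xyz',degrees=True))
f=lambda v: np.concatenate([(fk(q,v)[0]-x) for q,x in D]+[(v-v0)/np.array([100,100,100,100,.2,100,20])*.3])
v0=np.array([0,350,400,400,0,335,11.6])
r=least_squares(f,v0);print(r.x,np.round(r.fun,2))
np.save('kin.npy',r.x)
E
```

```text
[  3.56005657  11.28254072 121.05429206  77.69837465   8.84692866
   4.87474306] [639.72882972 101.85826488 189.68584841] [-133.60858193    0.54558322  -74.98264414]
[-133.59086325    0.5157407   -74.84092296]
[-133.60858193    0.54558322  -74.98264414]
[3.40386403e-02 1.40369046e+02 5.91728338e+02 4.17759726e+02
 6.03896718e-02 3.35652412e+02 1.15006802e+01] [ 0.   -0.01 -0.   -0.    0.    0.   -0.01  0.01  0.01  0.   -0.   -0.
  0.   -0.   -0.    0.   -0.63  0.58  0.05  0.09  0.   -0.  ]
```

```bash
cat >> kin.py <<'E'
V=np.load('kin.npy')
LO=np.array([-177.97,-48.28,12.27,-77.06,2.81,-146.56]);HI=np.array([177.97,115.42,149.76,257.06,150.46,146.56])
def pose(tip,az,tilt,off=140,roll=0):
    """tool pose for rod tip at tip, rod tail azimuth az, tail up tilt (deg)"""
    c,s=np.cos(np.radians(az)),np.sin(np.radians(az));ct,st=np.cos(np.radians(tilt)),np.sin(np.radians(tilt))
    a=np.array([c*ct,s*ct,st]);zt=np.array([c*st,s*st,-ct]);y=-a;x=np.cross(y,zt)
    M=np.stack([x,y,zt],1); return np.array(tip)+off*a+19*zt,M
def ik(p,M,seeds=None):
    out=[]
    for sd in seeds if seeds is not None else [[np.degrees(np.arctan2(p[1],p[0])),15,110,q4,20,q6] for q4 in(-60,0,60,100,180,240) for q6 in(-90,0,90)]:
        def f(q):
            x,m=fk(q,V); return np.concatenate([(x-p)/10,(R.from_matrix(M.T@m).as_rotvec())*20])
        r=least_squares(f,np.clip(sd,LO+.1,HI-.1),bounds=(LO,HI))
        if r.cost<1e-4 and not any(np.abs(r.x-o).max()<2 for o in out): out.append(r.x)
    return out
E
python3 - <<'E'
from kin import *
np.set_printoptions(precision=1,suppress=True)
for nm,az0,tips in(('dish',15,[(549,90,12)]),('guide',13,[(454-70,312-16,118-57)])):
  for az in ((-20,-5,15,30,45) if nm=='dish' else (9,13,17)):
    for t in ((35,45,55,65) if nm=='dish' else (40,)):
      for tip in tips:
        print(nm,az,t,[x for x in ik(*pose(tip,az,t))])
E
```

```text
dish -20 35 []
dish -20 45 []
dish -20 55 [array([  20.1,   22.9,  128.2,  242.7,   36.4, -121.6])]
dish -20 65 [array([  24.9,   25.7,  134.5,  234.2,   52. , -107.7])]
dish -5 35 []
dish -5 45 [array([  11.9,   21.5,  123.4,  234.2,   14.6, -131.2])]
dish -5 55 [array([  14.2,   21.5,  131.3,  212.3,   30.3, -107.3])]
dish -5 65 [array([ 16.9,  24.4, 138.9, 206.3,  49.7, -98.1])]
dish 15 35 [array([  7.2,  23.4, 115.6,  36. ,   7.6,  47.8])]
dish 15 45 [array([  6.1,  21.3, 123.9, 147.4,  11.7, -64.2])]
dish 15 55 [array([  4.9,  21.2, 132.2, 162.7,  29. , -80.6])]
dish 15 65 [array([  3.4,  24. , 140.2, 166.1,  49.6, -85.9])]
dish 30 35 [array([  5.2,  23.7, 115. ,  58.4,  16.4,  12. ])]
dish 30 45 [array([  2.1,  21.9, 122.7, 106.8,  20.2, -38.4])]
dish 30 55 [array([ -1.6,  22. , 130.2, 129.2,  33.6, -63.8])]
dish 30 65 [array([ -5.8,  24.8, 137.3, 137.1,  51.1, -76.7])]
dish 45 35 [array([  3.6,  24.4, 113.8,  59.3,  26.2,  -2.4])]
dish 45 45 [array([ -1.2,  23.1, 120.3,  86.8,  30.8, -32.7])]
dish 45 55 [array([ -6.5,  23.7, 126.4, 103.7,  41.3, -53.7])]
dish 45 65 [array([-12.1,  26.5, 131.9, 111.7,  55. , -67.9])]
guide 9 40 []
guide 13 40 []
guide 17 40 []
```

```bash
cat >> kin.py <<'E'
def poser(tip,az,tilt,roll,off=140):
    p,M=pose(tip,az,tilt,off); a=-M[:,1]; Q=R.from_rotvec(a*np.radians(roll)).as_matrix()
    M2=Q@M; return np.array(tip)+off*a+19*M2[:,2],M2
E
python3 - <<'E'
from kin import *
np.set_printoptions(precision=1,suppress=True)
ax=np.array([np.cos(np.radians(40))*np.cos(np.radians(13)),np.cos(np.radians(40))*np.sin(np.radians(13)),np.sin(np.radians(40))])
m=np.array([454,312,118])
for roll in range(-80,81,10):
    print(roll,*[[x for x in ik(*poser(m+ax*d,13,40,roll))] for d in(-90,)])
E
```

```text
-80 []
-70 []
-60 []
-50 []
-40 []
-30 []
-20 []
-10 []
0 []
10 []
20 [array([ 25.8,  12.5, 128.5, 107.7,  12.1,  -8. ])]
30 [array([ 17.9,  14.9, 129.1, 101.6,  27.4,  -8.8])]
40 [array([ 11.1,  18.8, 128.5,  96.9,  41.6, -11.1])]
50 [array([  5.9,  23.8, 126.8,  92.3,  54.3, -13.3])]
60 [array([  2.4,  29.4, 124. ,  88. ,  65.6, -15.2])]
70 [array([  0.4,  35.3, 120.4,  84.1,  76. , -16.6])]
80 [array([ -0.3,  41.1, 116.2,  80.8,  85.6, -17.8])]
```

```bash
python3 - <<'E'
from kin import *
np.set_printoptions(precision=1,suppress=True)
for az in (0,15,25):
  for t in (46,55,62):
    for roll in (0,20,35):
        print(az,t,roll,[[x for x in ik(*poser(np.array([585.,86,12])+d,az,t,roll),seeds=[[5,20,125,110,30,-30],[5,20,120,90,20,0]])] for d in ((-36,4,0),(18,31,0),(0,0,50))])
print('card')
for az in (0,15,30):
  for roll in(0,15,30): print(az,roll,ik(*poser((424,-41,105),az,0,roll),seeds=[[5,20,110,0,60,41],[0,20,110,50,60,10]]))
E
```

```text
0 46 0 [[array([  10.6,   21.3,  124.6,  214.2,   13.6, -116. ])], [array([  12.6,   25. ,  117. ,  231.2,   11.6, -131.8])], []]
0 46 20 [[array([ -3.9,  22.9, 124.7, 117.4,  25.9, -32.9])], [array([ -0.3,  26.2, 117.8, 114.9,  22.4, -26.9])], [array([ -4.1,  20.4, 117.3,  96. ,  23.1,  -9.7])]]
0 46 35 [[array([-12.7,  27.8, 121.3,  97.7,  44. , -22.8])], [array([ -8.4,  30.5, 114.7,  97.5,  41.3, -17.6])], [array([-12.2,  25.2, 114.1,  87.8,  43.3,  -8.7])]]
0 55 0 [[array([  11.9,   21.3,  131.9,  200.4,   29.1, -101.1])], [array([  13.9,   24.6,  124.4,  207.1,   25.6, -106.7])], [array([  10.4,   17.7,  124.7,  207.1,   18.9, -109.8])]]
0 55 20 [[array([ -4.4,  22.9, 131.8, 137.7,  36.5, -56.6])], [array([ -0.4,  25.8, 124.9, 139.4,  32.2, -54.3])], [array([ -4.6,  19.3, 124.5, 124.7,  29.3, -41.3])]]
0 55 35 [[array([-13.9,  27.6, 127.6, 110.5,  50.1, -41.7])], [array([ -9.2,  30. , 121.1, 112.1,  46.6, -37.7])], [array([-13.3,  24.2, 120.5, 102.1,  46.8, -28.3])]]
0 62 0 [[array([ 13.1,  22.9, 137.4, 197.1,  43. , -96.4])], [array([  15.1,   25.6,  129.8,  201.6,   38.6, -100
[... 3246 characters left out ...]
97.5,  52.2, -40.1])]]
25 62 35 [[array([-18.1,  33.1, 118.6,  86.1,  66.2, -42.1])], [array([-13.6,  35.3, 112.3,  88.1,  64.2, -37.6])], [array([-17.3,  30.2, 111.8,  82.6,  66.7, -31.7])]]
card
0 0 [array([ -5.3,  23.8, 101.3,  -0. ,  54.9,  84.7])]
0 15 [array([-13.4,  25.4, 100.4,  17.1,  59. ,  67.1])]
0 30 [array([-20.6,  29. ,  99.4,  30.7,  66.4,  53.2])]
15 0 [array([ -1.7,  23.3, 102.1,   0. ,  54.6,  73.3])]
15 15 [array([-9.4, 26.1, 99.1, 15.5, 62. , 57.5])]
15 30 [array([-15.8,  30.7,  96.2,  26.9,  71.7,  46.4])]
30 0 [array([  1.8,  22.2, 103.9,   0. ,  53.8,  61.8])]
30 15 [array([-5.2, 26.2, 99. , 13.6, 64.3, 47.9])]
30 30 [array([-10.9,  31.6,  94.2,  22.9,  76. ,  39.2])]
```

```bash
cat > plan.py <<'E'
from kin import *
import sys
from h import tool
np.set_printoptions(precision=4,suppress=True)
def go(tip,az,tilt,roll,off=140,n=10):
    p,M,s=tool(); P,T=poser(tip,az,tilt,roll,off)
    d=(P-p)/1000; w=R.from_matrix(T@M.T).as_rotvec()
    print('time',s['time_s'],'tip now',p+M@[0,off,-19],'tcp now',p,'target',P)
    print('d',d,'w',w,'| per row',d/n,w/n)
    q=s['qpos']; mx=0
    for k in range(1,n+1):
        r=ik(p+d*1000*k/n,R.from_rotvec(w*k/n).as_matrix()@M,[q])
        if not r: print('no ik at',k); break
        mx=max(mx,np.abs(r[0]-q).max()); 
        if np.abs(r[0]-q).max()>8: print('fast',k,r[0]-q)
        q=r[0]
    print('q end',q,'max dq/row',mx)
E
python3 - <<'E'
from plan import *
go((546.5,89,70),15,60,30)
E
```

```text
time 6.3333 tip now [532.9595  74.085  101.4251] tcp now [639.7288 101.8583 189.6858] target [625.4205 119.9818 183.0163]
d [-0.0143  0.0181 -0.0067] w [ 0.3553 -0.147   0.4187] | per row [-0.0014  0.0018 -0.0007] [ 0.0355 -0.0147  0.0419]
fast 1 [ -2.2645   0.3462   0.8531  11.7911   4.5404 -13.751 ]
q end [-15.6459  22.3903 123.4274  95.6005  54.7222 -35.5587] max dq/row 13.750986786980397
```

drive_tool(motion=[[[-0.0007, 0.0009, 0], [0.014, -0.006, 0.017]], [[-0.0007, 0.0009, 0], [0.021, -0.009, 0.025]], [[-0.0016, 0.002, -0.001], [0.04, -0.0165, 0.047]], [[-0.0016, 0.002, -0.001], [0.04, -0.0165, 0.047]], [[-0.0016, 0.002, -0.001], [0.04, -0.0165, 0.047]], [[-0.0016, 0.002, -0.001], [0.04, -0.0165, 0.047]], [[-0.0016, 0.002, -0.001], [0.04, -0.0165, 0.047]], [[-0.0016, 0.002, -0.001], [0.04, -0.0165, 0.047]], [[-0.0016, 0.002, -0.001], [0.04, -0.0165, 0.047]], [[-0.0016, 0.002, 0], [0.04, -0.0165, 0.047]]])

```text
time_s: 7.17
ee_pos: [625.3, 118.9, 183.3]
ee_rot: [-116.5, 14.6, -48.3]
force: [0.4, -0.2, -1.7]
gripper_width: 17.3
```

```bash
python3 - <<'E'
from plan import *
go((546.5,89,70),15,60,30)
E
```

```text
time 7.1667 tip now [546.3382  88.052   70.295 ] tcp now [625.3168 118.9072 183.3054] target [625.4205 119.9818 183.0163]
d [ 0.0001  0.0011 -0.0003] w [-0.002  -0.0009 -0.0013] | per row [ 0.      0.0001 -0.    ] [-0.0002 -0.0001 -0.0001]
q end [-15.6459  22.3903 123.4274  95.6005  54.7222 -35.5587] max dq/row 0.027651931104969663
```

Excellent tracking. Let me see the tip over the dish.

```bash
cat > look.py <<'E'
from h import *
def look(tag,off=140,cams=('top','side'),half=50,s=6,X=None,marks=()):
    p,M,st=tool(); t=p+M@[0,off,-19] if X is None else np.array(X,float)
    print(st['time_s'],'tip pred',np.round(p+M@[0,off,-19],1),'F',np.round(st['force'],1),'w',round(st['gripper_width'],1))
    for n in cams:
        im=env.grab_frame(n)[:,:,::-1]; q=proj(n,t); x=int(np.clip(q[0]-half,0,639-2*half)); y=int(np.clip(q[1]-half,0,479-2*half))
        cv2.imwrite(f'pics/{n}_{tag}.png',im); c=cv2.resize(im[y:y+2*half,x:x+2*half],None,fx=s,fy=s,interpolation=cv2.INTER_CUBIC)
        cv2.imwrite(f'pics/{n}_{tag}_c.png',c); print(n,'crop origin',x,y,'pred tip in crop',(proj(n,p+M@[0,off,-19])-[x,y]+.5)*s-.5)
        for m in marks: print('  mark',m,(proj(n,m)-[x,y]+.5)*s-.5)
E
python3 - <<'E'
from look import *
look('a',half=40,s=7)
E
```

```text
7.1667 tip pred [546.3  88.1  70.3] F [ 0.4 -0.2 -1.7] w 17.3
top crop origin 249 185 pred tip in crop [286.49267312 284.54426132]
side crop origin 252 233 pred tip in crop [285.13530765 289.28120699]
```

View pics/top_a_c.png

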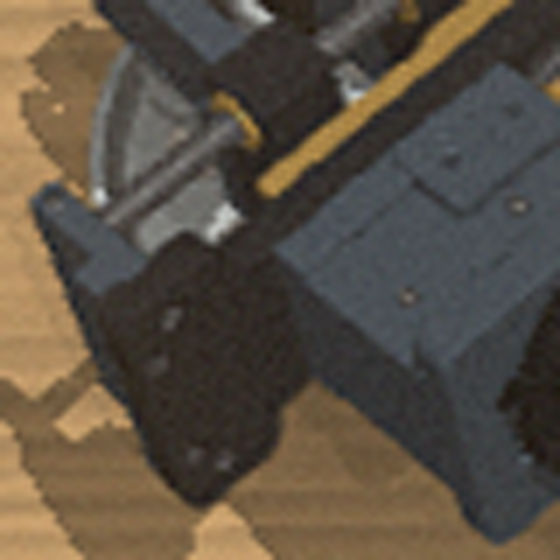

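View pics/side_a_c.png

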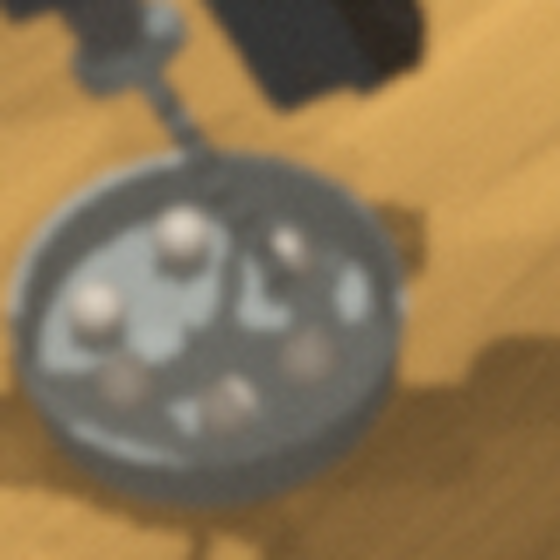

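drive_tool(motion=[[[0, 0.001, -0.005], [0, 0, 0]], [[0, 0, -0.007], [0, 0, 0]], [[0, 0, -0.008], [0, 0, 0]], [[0, 0, -0.008], [0, 0, 0]], [[0, 0, -0.008], [0, 0, 0]], [[0, 0, -0.008], [0, 0, 0]], [[0, 0, -0.006], [0, 0, 0]], [[0, 0, -0.005], [0, 0, 0]], [[0, 0, -0.003], [0, 0, 0]], [[0, 0, -0.001], [0, 0, 0]]])

```text
time_s: 8.1
ee_pos: [626.4, 120.8, 125.1]
ee_rot: [-116.4, 14.4, -48.5]
force: [-0.9, 0.3, -0.4]
gripper_width: 17.5
```

```bash
python3 - <<'E'
from look import *
look('b',half=40,s=7,cams=('side',))
E
```

```text
8.1 tip pred [547.7  90.1  11.9] F [-0.9  0.3 -0.4] w 17.5
side crop origin 252 251 pred tip in crop [288.25951764 285.99901458]
```

View pics/side_b_c.png

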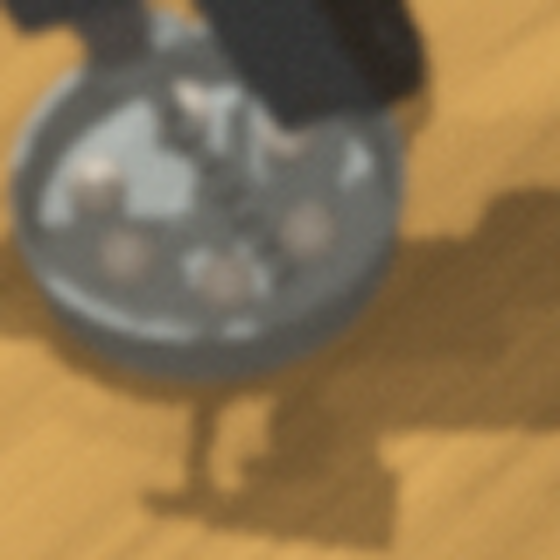

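```bash
python3 - <<'E'
import numpy as np
np.set_printoptions(precision=1,suppress=True)
p=np.array([-37.8,4])
for i in range(1,25):
    a=np.radians(174-5*i); r=38 if i<3 else 37
    q=r*np.array([np.cos(a),np.sin(a)]); print(i,174-5*i,np.round(q-p,1)); p=p+np.round(q-p,1)
E
```

```text
1 169 [0.5 3.3]
2 164 [0.8 3.2]
3 159 [2.  2.8]
4 154 [1.2 2.9]
5 149 [1.6 2.9]
6 144 [1.8 2.6]
7 139 [2.  2.6]
8 134 [2.2 2.3]
9 129 [2.4 2.2]
10 124 [2.6 1.9]
11 119 [2.8 1.7]
12 114 [2.9 1.4]
13 109 [3.  1.2]
14 104 [3.  0.9]
15 99 [3.2 0.6]
16 94 [3.2 0.4]
17 89 [3.2 0.1]
18 84 [ 3.3 -0.2]
19 79 [ 3.2 -0.5]
20 74 [ 3.1 -0.7]
21 69 [ 3.1 -1.1]
22 64 [ 2.9 -1.2]
23 59 [ 2.9 -1.6]
24 54 [ 2.6 -1.8]
```

drive_tool(motion=[[[0.0005, 0.0033, 0], [0, 0, 0]], [[0.0008, 0.0032, 0], [0, 0, 0]], [[0.002, 0.0028, 0], [0, 0, 0]], [[0.0012, 0.0029, 0], [0, 0, 0]], [[0.0016, 0.0029, 0], [0, 0, 0]], [[0.0018, 0.0026, 0], [0, 0, 0]], [[0.002, 0.0026, 0], [0, 0, 0]], [[0.0022, 0.0023, 0], [0, 0, 0]], [[0.0024, 0.0022, 0], [0, 0, 0]], [[0.0026, 0.0019, 0], [0, 0, 0]]])

```text
time_s: 8.98
ee_pos: [644.0, 147.5, 125.6]
ee_rot: [-116.4, 14.4, -48.5]
force: [-0.1, 0.4, -0.7]
gripper_width: 18.0
```

```bash
python3 - <<'E'
from look import *
look('c',half=40,s=7,cams=('side',),X=(585,86,14))
E
```

```text
8.9833 tip pred [565.4 116.9  12.3] F [-0.1  0.4 -0.7] w 18.0
side crop origin 241 239 pred tip in crop [258.67524998 389.6077269 ]
```

View pics/side_c_c.png

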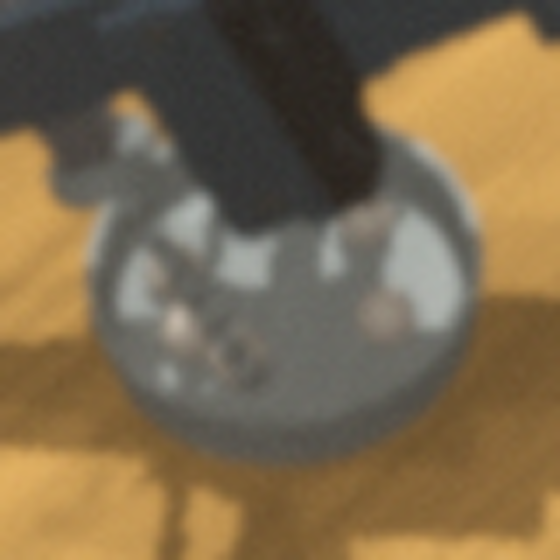

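drive_tool(motion=[[[0.0028, 0.0017, 0], [0, 0, 0]], [[0.0029, 0.0014, 0], [0, 0, 0]], [[0.003, 0.0012, 0], [0, 0, 0]], [[0.003, 0.0009, 0], [0, 0, 0]], [[0.0032, 0.0006, 0], [0, 0, 0]], [[0.0032, 0.0004, 0], [0, 0, 0]], [[0.0032, 0.0001, 0], [0, 0, 0]], [[0.0033, -0.0002, 0], [0, 0, 0]], [[0.0032, -0.0005, 0], [0, 0, 0]], [[0.0031, -0.0007, 0], [0, 0, 0]]])

```text
time_s: 9.87
ee_pos: [675.1, 152.1, 125.7]
ee_rot: [-116.4, 14.4, -48.5]
force: [-0.2, 0.8, -0.8]
gripper_width: 18.2
```

```bash
python3 - <<'E'
from look import *
look('d',half=40,s=7,cams=('side',),X=(585,86,14))
E
```

```text
9.8667 tip pred [596.5 121.4  12.4] F [-0.2  0.8 -0.8] w 18.2
side crop origin 241 239 pred tip in crop [176.35909107 340.88938953]
```

View pics/side_d_c.png

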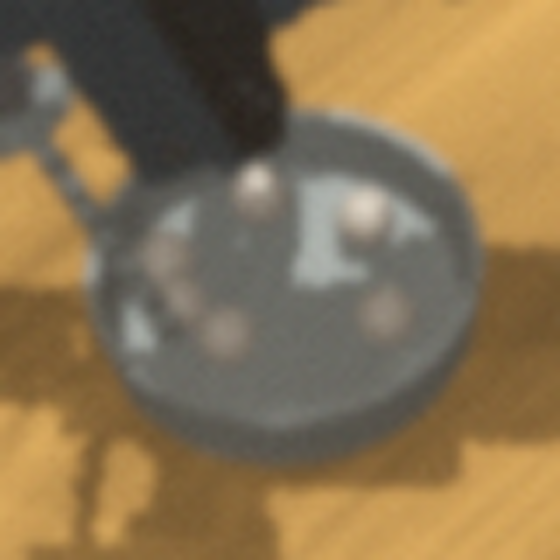

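```bash
python3 - <<'E'
from h import *
b0={'B0':(616.7,105),'B1':(618.3,68.5),'B2':(590.7,117.3),'B3':(588.7,52.8),'B4':(562.4,103.1),'B5':(557.3,73.5)}
for c in [(225,332),(182,295),(165,255),(258,187),(365,212),(385,310)]:
    X=plane('side',(c[0]+.5)/7-.5+241,(c[1]+.5)/7-.5+239,14)[:2]
    print(X-[585.5,86],{k:round(float(np.hypot(*(X-v)))) for k,v in b0.items()})
E
```

```text
[ 1.7444927  23.97966006] {'B0': 30, 'B1': 52, 'B2': 8, 'B3': 57, 'B4': 26, 'B5': 47}
[21.3934064  23.37334612] {'B0': 11, 'B1': 42, 'B2': 18, 'B3': 59, 'B4': 45, 'B5': 61}
[36.41926541 16.59165957] {'B0': 6, 'B1': 34, 'B2': 35, 'B3': 60, 'B4': 60, 'B5': 71}
[ 35.06610036 -20.80465597] {'B0': 40, 'B1': 4, 'B2': 60, 'B3': 34, 'B4': 69, 'B5': 64}
[  3.95184987 -36.43347447] {'B0': 62, 'B1': 35, 'B2': 68, 'B3': 3, 'B4': 60, 'B5': 40}
[-27.33211129 -14.41216355] {'B0': 67, 'B1': 60, 'B2': 56, 'B3': 36, 'B4': 32, 'B5': 2}
```

```bash
python3 - <<'E'
import numpy as np
np.set_printoptions(precision=1,suppress=True)
p=np.array([11,35.4])
for i in range(1,21):
    a=np.radians(72.7-5*i); r=37-min(i,4)*.6
    q=r*np.array([np.cos(a),np.sin(a)]); print(i,round(72.7-5*i),np.round(q-p,1)); p=p+np.round(q-p,1)
E
```

```text
1 68 [ 2.8 -1.7]
2 63 [ 2.6 -1.9]
3 58 [ 2.4 -2. ]
4 53 [ 2.2 -2.3]
5 48 [ 2.3 -1.9]
6 43 [ 2.1 -2.1]
7 38 [ 2.  -2.3]
8 33 [ 1.7 -2.5]
9 28 [ 1.5 -2.6]
10 23 [ 1.3 -2.7]
11 18 [ 1.1 -2.9]
12 13 [ 0.8 -2.9]
13 8 [ 0.5 -3. ]
14 3 [ 0.3 -3. ]
15 -2 [-0. -3.]
16 -7 [-0.3 -3. ]
17 -12 [-0.5 -3. ]
18 -17 [-0.8 -2.9]
19 -22 [-1.  -2.8]
20 -27 [-1.3 -2.8]
```

drive_tool(motion=[[[0.0028, -0.0017, 0], [0, 0, 0]], [[0.0026, -0.0019, 0], [0, 0, 0]], [[0.0024, -0.002, 0], [0, 0, 0]], [[0.0022, -0.0023, 0], [0, 0, 0]], [[0.0023, -0.0019, 0], [0, 0, 0]], [[0.0021, -0.0021, 0], [0, 0, 0]], [[0.002, -0.0023, 0], [0, 0, 0]], [[0.0017, -0.0025, 0], [0, 0, 0]], [[0.0015, -0.0026, 0], [0, 0, 0]], [[0.0013, -0.0027, 0], [0, 0, 0]]])

```text
time_s: 10.75
ee_pos: [695.8, 129.8, 125.7]
ee_rot: [-116.4, 14.4, -48.5]
force: [1.3, -0.9, -0.8]
gripper_width: 17.7
```

```bash
python3 - <<'E'
from look import *
look('e',half=40,s=7,cams=('side',),X=(585,86,14))
E
```

```text
10.75 tip pred [617.2  99.2  12.3] F [ 1.3 -0.9 -0.8] w 17.7
side crop origin 241 239 pred tip in crop [184.42152025 260.26931812]
```

View pics/side_e_c.png

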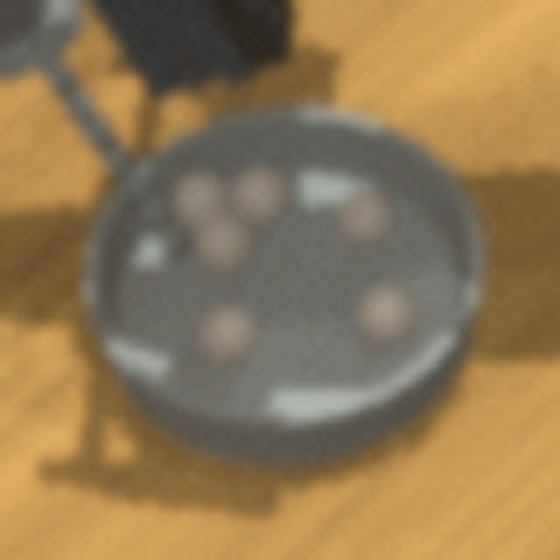

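```bash
cat > beads.py <<'E'
from h import *
b0={'B0':(616.7,105),'B1':(618.3,68.5),'B2':(590.7,117.3),'B3':(588.7,52.8),'B4':(562.4,103.1),'B5':(557.3,73.5)}
def rep(L):
  for c in L:
    X=plane('side',(c[0]+.5)/7-.5+241,(c[1]+.5)/7-.5+239,14)[:2]
    print(X-[585.5,86],{k:round(float(np.hypot(*(X-v)))) for k,v in b0.items()})
E
python3 -c "
from beads import *
rep([(200,195),(222,240),(258,190),(228,330)])"
```

```text
[45.80894041 -6.48382993] {'B0': 29, 'B1': 17, 'B2': 55, 'B3': 50, 'B4': 73, 'B5': 74}
[27.99456351  0.84170261] {'B0': 18, 'B1': 19, 'B2': 38, 'B3': 42, 'B4': 54, 'B5': 58}
[ 34.20327485 -19.9947953 ] {'B0': 39, 'B1': 3, 'B2': 59, 'B3': 34, 'B4': 68, 'B5': 63}
[ 1.63465274 22.85942753] {'B0': 30, 'B1': 51, 'B2': 9, 'B3': 56, 'B4': 25, 'B5': 46}
```

drive_tool(motion=[[[0.0008, -0.0029, 0], [0, 0, 0]], [[0.0004, -0.003, 0], [0, 0, 0]], [[0.0, -0.0035, 0], [0, 0, 0]], [[0.0, -0.0035, 0], [0, 0, 0]], [[0.0, -0.0035, 0], [0, 0, 0]], [[-0.0003, -0.0035, 0], [0, 0, 0]], [[-0.0005, -0.0035, 0], [0, 0, 0]], [[-0.0008, -0.0035, 0], [0, 0, 0]], [[-0.001, -0.003, 0], [0, 0, 0]], [[-0.001, -0.002, 0], [0, 0, 0]]])

```text
time_s: 11.63
ee_pos: [693.4, 97.5, 125.5]
ee_rot: [-116.4, 14.4, -48.5]
force: [-0.1, 0.4, -2.3]
gripper_width: 17.4
```

```bash
python3 - <<'E'
from look import *
look('f',half=40,s=7,cams=('side',),X=(585,86,14))
E
```

```text
11.6333 tip pred [614.8  66.8  12.2] F [-0.1  0.4 -2.3] w 17.4
side crop origin 241 239 pred tip in crop [267.49227826 203.49825108]
```

View pics/side_f_c.png

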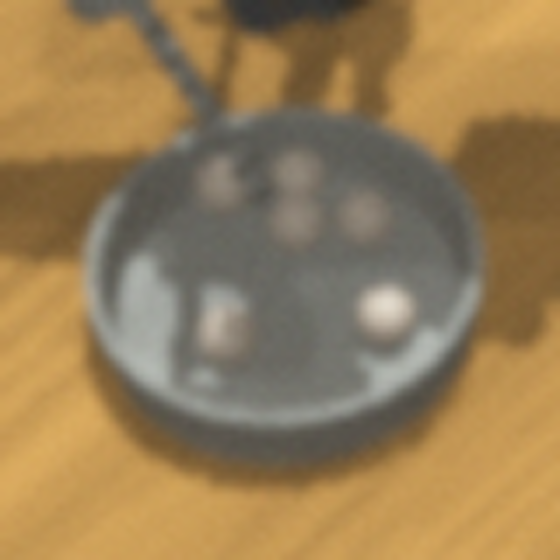

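```bash
python3 -c "
from beads import *
rep([(220,180),(298,172),(295,218),(225,328),(365,214),(385,309)])"
```

```text
[ 45.65385156 -14.70617354] {'B0': 37, 'B1': 13, 'B2': 61, 'B3': 46, 'B4': 76, 'B5': 74}
[ 30.36268549 -33.29174401] {'B0': 52, 'B1': 16, 'B2': 69, 'B3': 27, 'B4': 73, 'B5': 62}
[ 17.9244617  -20.20446353] {'B0': 41, 'B1': 15, 'B2': 53, 'B3': 20, 'B4': 55, 'B5': 47}
[ 2.83741001 22.96450455] {'B0': 29, 'B1': 50, 'B2': 9, 'B3': 56, 'B4': 27, 'B5': 47}
[  3.39226761 -35.89013481] {'B0': 62, 'B1': 35, 'B2': 67, 'B3': 3, 'B4': 59, 'B5': 39}
[-27.06380949 -14.6743328 ] {'B0': 67, 'B1': 60, 'B2': 56, 'B3': 35, 'B4': 32, 'B5': 2}
```

drive_tool(motion=[[[0.0, 0.005, 0], [0, 0, 0]], [[0.0, 0.0055, 0], [0, 0, 0]], [[0.0, 0.0055, 0], [0, 0, 0]], [[0.0, 0.0055, 0], [0, 0, 0]], [[-0.0065, 0.0005, 0], [0, 0, 0]], [[-0.0065, 0.0005, 0], [0, 0, 0]], [[-0.0065, 0.0005, 0], [0, 0, 0]], [[-0.0065, 0.0005, 0], [0, 0, 0]], [[-0.0065, 0.0005, 0], [0, 0, 0]], [[-0.0065, 0.0005, 0], [0, 0, 0]]])

```text
time_s: 12.52
ee_pos: [653.4, 122.6, 125.7]
ee_rot: [-116.4, 14.4, -48.5]
force: [0.9, -0.5, -1.7]
gripper_width: 18.0
```

drive_tool(motion=[[[0, 0, 0], [0, 0, 0]], [[0.0022, 0.0024, 0], [0, 0, 0]], [[0.0022, 0.0024, 0], [0, 0, 0]], [[0.0022, 0.0024, 0], [0, 0, 0]], [[0.0022, 0.0024, 0], [0, 0, 0]], [[0.0022, 0.0024, 0], [0, 0, 0]], [[0.0022, 0.0024, 0], [0, 0, 0]], [[0.0022, 0.0024, 0], [0, 0, 0]], [[0.0022, 0.0024, 0], [0, 0, 0]], [[0, 0, 0], [0, 0, 0]]])

```text
time_s: 13.35
ee_pos: [672.1, 142.5, 125.7]
ee_rot: [-116.3, 14.4, -48.4]
force: [0.1, 0.4, -1.8]
gripper_width: 17.9
```

```bash
python3 - <<'E'
from look import *
look('g',half=40,s=7,cams=('side',),X=(585,86,14))
E
```

```text
13.35 tip pred [593.6 111.8  12.4] F [ 0.1  0.4 -1.8] w 17.9
side crop origin 241 239 pred tip in crop [206.53723962 327.25723001]
```

View pics/side_g_c.png

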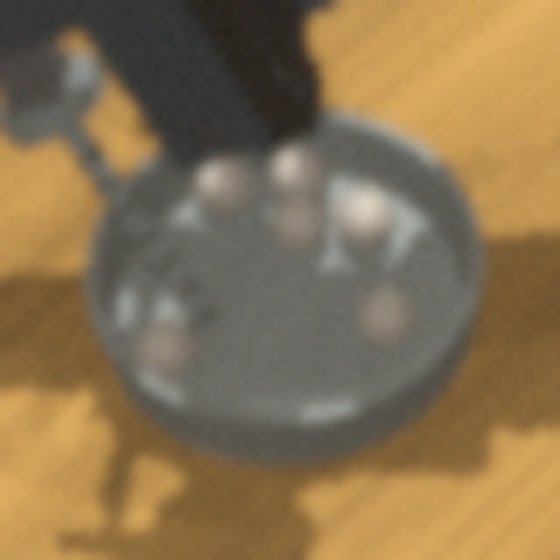

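drive_tool(motion=[[[0, 0, 0.003], [0, 0, 0]], [[0, 0, 0.008], [0, 0, 0]], [[0, 0, 0.012], [0, 0, 0]], [[0, 0, 0.015], [0, 0, 0]], [[0, 0, 0.018], [0, 0, 0]], [[0, 0, 0.018], [0, 0, 0]], [[0, 0, 0.018], [0, 0, 0]], [[0, 0, 0.018], [0, 0, 0]], [[0, 0, 0.014], [0, 0, 0]], [[0, 0, 0.008], [0, 0, 0]]])

```text
time_s: 14.23
ee_pos: [671.9, 141.9, 261.0]
ee_rot: [-116.2, 14.3, -48.4]
force: [-0.3, -0.3, -0.7]
gripper_width: 17.9
```

```bash
cat > ov.py <<'E'
from h import *
def axis(yaw,el=40):
    c,s=np.cos(np.radians(yaw)),np.sin(np.radians(yaw));ct,st=np.cos(np.radians(el)),np.sin(np.radians(el)); return np.array([c*ct,s*ct,st])
def overlay(name,src,dst,x0,y0,w,h,s,m,yaw,el=40,tube=8):
    im=cv2.imread(src)[y0:y0+h,x0:x0+w]; im=cv2.resize(im,None,fx=s,fy=s,interpolation=cv2.INTER_CUBIC)
    a=axis(yaw,el); u=np.cross(a,[0,0,1]);u/=np.linalg.norm(u);v=np.cross(u,a)
    def pt(X): q=(proj(name,X)-[x0,y0]+.5)*s-.5; return tuple(int(round(k)) for k in q)
    m=np.array(m,float)
    for r,col,d in((16,(0,0,255),0),(12,(0,255,255),0)):
        P=[pt(m+a*d+r*(np.cos(t)*u+np.sin(t)*v)) for t in np.linspace(0,2*np.pi,60)]
        for i in range(59): cv2.line(im,P[i],P[i+1],col,1)
    cv2.line(im,pt(m),pt(m-45*a),(0,255,0),1)
    c=np.array(env.camera_params(name)['pose'])[:3,3]-m; n=np.cross(a,c);n/=np.linalg.norm(n)
    for sg in(-1,1): cv2.line(im,pt(m+sg*tube*n-16*a),pt(m+sg*tube*n-45*a),(255,0,0),1)
    cv2.imwrite(dst,im)
E
python3 - <<'E'
from ov import *
m=(454,312.5,118)
overlay('top','pics/top0.png','pics/ot1.png',140,260,60,60,10,m,13)
overlay('side','pics/side0.png','pics/os1.png',220,350,50,50,11,m,13)
E
```

```text
(no output)
```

View pics/ot1.png

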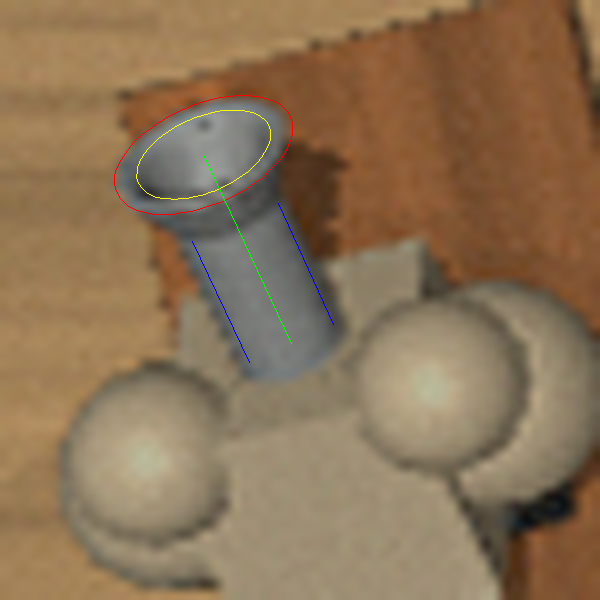

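View pics/os1.png

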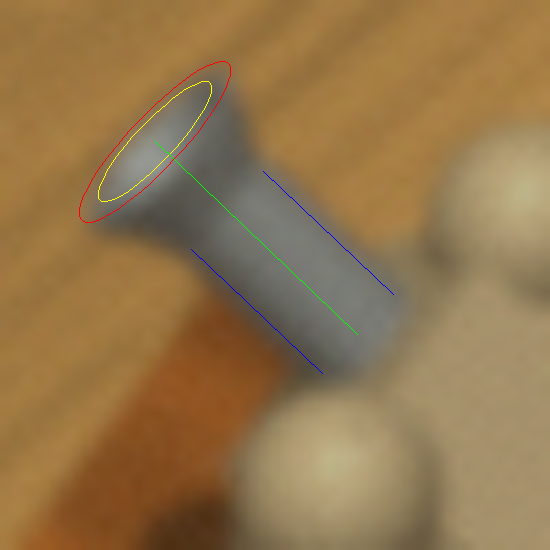

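```bash
python3 - <<'E'
from plan import *
from ov import axis
m=np.array([454,312.5,118]);a=axis(13)
print(a)
go(m+40*a,13,40,35)
go(m-90*a,13,40,35)
E
```

```text
[0.7464 0.1723 0.6428]
time 14.2333 tip now [593.7163 111.1902 147.3779] tcp now [671.8726 141.8659 261.007 ] target [595.6503 356.3872 221.7791]
d [-0.0762  0.2145 -0.0392] w [-0.031   0.3593  0.0345] | per row [-0.0076  0.0215 -0.0039] [-0.0031  0.0359  0.0035]
q end [ 14.0936  16.6473 111.0414  73.3939  36.0113  21.2521] max dq/row 4.834317196042658
time 14.2333 tip now [593.7163 111.1902 147.3779] tcp now [671.8726 141.8659 261.007 ] target [498.6169 333.9852 138.2167]
d [-0.1733  0.1921 -0.1228] w [-0.031   0.3593  0.0345] | per row [-0.0173  0.0192 -0.0123] [-0.0031  0.0359  0.0035]
q end [ 14.3768  16.682  128.9278  99.2496  34.6211  -9.9202] max dq/row 3.102005216156961
```

drive_tool(motion=[[[-0.004, 0.011, -0.002], [-0.003, 0.03, 0.003]], [[-0.008, 0.022, -0.004], [-0.003, 0.036, 0.004]], [[-0.008, 0.024, -0.004], [-0.003, 0.036, 0.004]], [[-0.009, 0.025, -0.004], [-0.003, 0.036, 0.004]], [[-0.009, 0.025, -0.005], [-0.003, 0.036, 0.004]], [[-0.009, 0.025, -0.005], [-0.003, 0.036, 0.004]], [[-0.009, 0.025, -0.005], [-0.003, 0.036, 0.004]], [[-0.008, 0.024, -0.004], [-0.003, 0.037, 0.003]], [[-0.008, 0.021, -0.004], [-0.003, 0.038, 0.003]], [[-0.004, 0.012, -0.002], [-0.003, 0.036, 0.002]]])

```text
time_s: 15.07
ee_pos: [593.6, 358.0, 219.0]
ee_rot: [-134.4, 26.3, -52.6]
force: [0.0, -0.5, -1.7]
gripper_width: 17.8
```

```bash
python3 - <<'E'
from plan import *
from ov import axis
from look import look
m=np.array([454,312.5,118]);a=axis(13)
go(m+40*a,13,40,35)
look('h',half=50,s=6)
E
```

```text
time 15.0667 tip now [481.5354 320.8707 141.3686] tcp now [593.5548 358.0406 219.0285] target [595.6503 356.3872 221.7791]
d [ 0.0021 -0.0017  0.0028] w [-0.0022 -0.0044 -0.0031] | per row [ 0.0002 -0.0002  0.0003] [-0.0002 -0.0004 -0.0003]
q end [ 14.0936  16.6473 111.0414  73.3939  36.0113  21.2521] max dq/row 0.0418001570032942
15.0667 tip pred [481.5 320.9 141.4] F [ 0.  -0.5 -1.7] w 17.8
top crop origin 101 208 pred tip in crop [304.0444 306.3396]
side crop origin 167 298 pred tip in crop [304.2955 306.0992]
```

View pics/top_h_c.png

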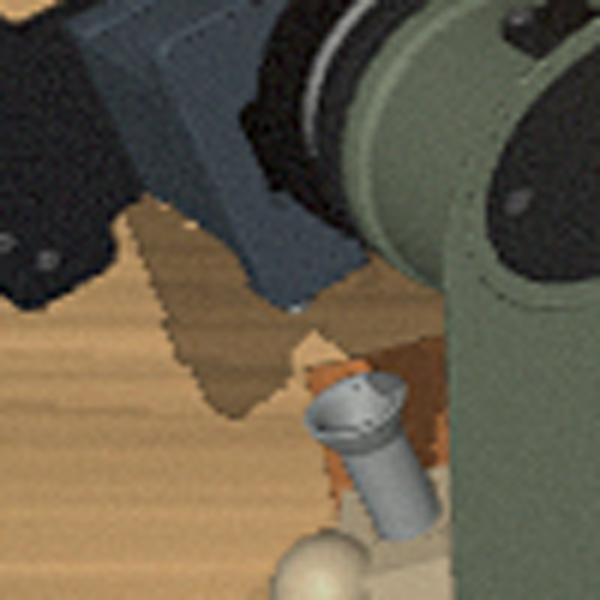

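View pics/side_h_c.png

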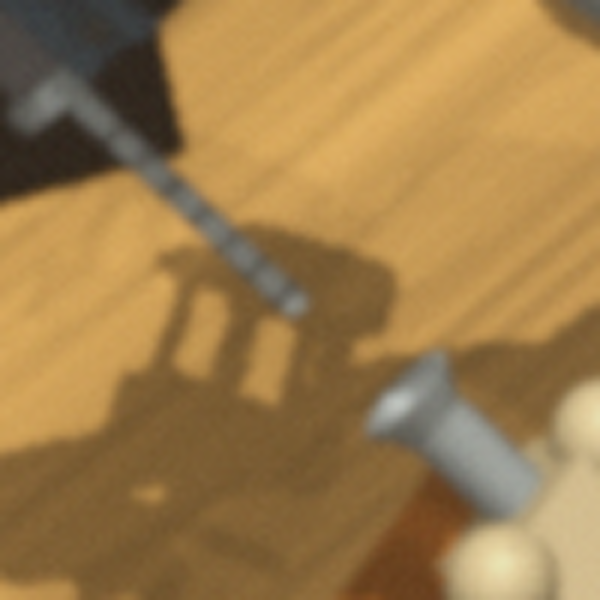

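```bash
python3 - <<'E'
from ov import *
def c(x,y,x0,y0,s): return (x+.5)/s-.5+x0,(y+.5)/s-.5+y0
print(plane('side',*c(158,155,200,330,4.5),118))
# precise overlay on side_h with candidate mouths
im=cv2.imread('pics/side_h.png')
p,M,s=tool(); tip=p+M@[0,140,-19]; a=-M[:,1]; print(tip,a)
x0,y0,s_=195,330,10
def ov(m,dst,col=(0,0,255)):
    I=cv2.resize(im[y0:y0+60,x0:x0+75],None,fx=s_,fy=s_,interpolation=cv2.INTER_CUBIC)
    pt=lambda X: tuple(int(round(k)) for k in (proj('side',X)-[x0,y0]+.5)*s_-.5)
    g=axis(13);u=np.cross(g,[0,0,1]);u/=np.linalg.norm(u);v=np.cross(u,g)
    for r,cl in((16,col),(12,(0,255,255))):
        P=[pt(np.array(m)+r*(np.cos(t)*u+np.sin(t)*v)) for t in np.linspace(0,6.2832,60)]
        for i in range(59): cv2.line(I,P[i],P[i+1],cl,1)
    cv2.line(I,pt(m),pt(m-45*g),(0,255,0),1)
    cv2.line(I,pt(tip),pt(tip+60*a),(255,0,255),1); cv2.circle(I,pt(tip),3,(255,0,255),1)
    cv2.imwrite(dst,I)
ov(np.array([454,312.5,118.]),'pics/o2.png')
ov(np.array([454,310.5,118.]),'pics/o3.png')
E
```

```text
[450.10757122 313.30875493 118.        ]
[483.28008102 320.66250941 141.82780641] [0.74605848 0.17348047 0.64288511]
```

View pics/o2.png

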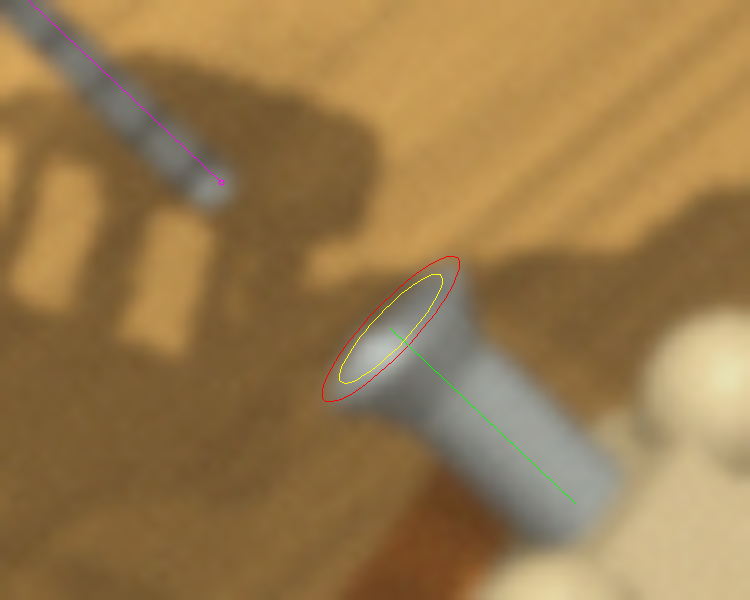

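View pics/o3.png

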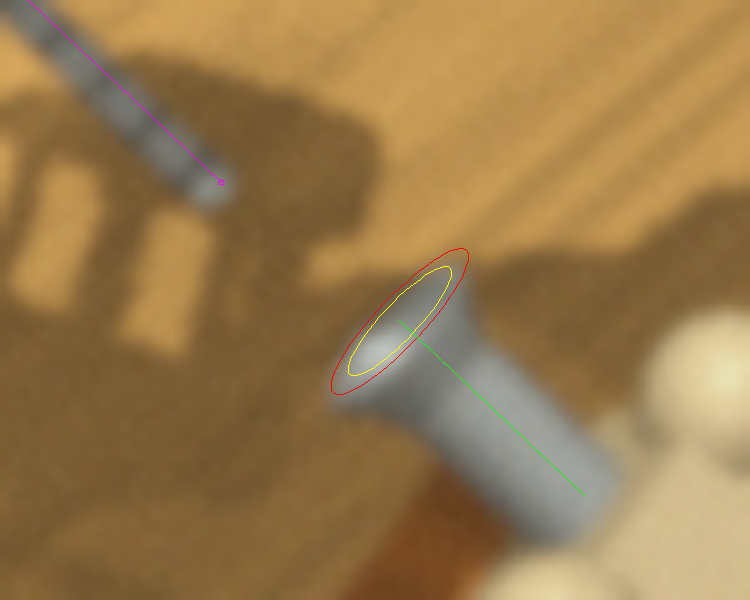

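drive_tool(motion=[[[-0.003, -0.001, -0.0024], [0, 0, 0]], [[-0.004, -0.0012, -0.003], [0, 0, 0]], [[-0.004, -0.0012, -0.0032], [0, 0, 0]], [[-0.004, -0.0012, -0.003], [0, 0, 0]], [[-0.003, -0.001, -0.0026], [0, 0, 0]], [[0, 0, 0], [0, 0, 0]], [[0, 0, 0], [0, 0, 0]], [[0, 0, 0], [0, 0, 0]], [[0, 0, 0], [0, 0, 0]], [[0, 0, 0], [0, 0, 0]]])

```text
time_s: 16.0
ee_pos: [578.1, 350.4, 204.7]
ee_rot: [-134.3, 26.2, -52.8]
force: [-0.1, 0.3, -1.2]
gripper_width: 17.7
```

```bash
cat > ins.py <<'E'
from ov import *
def view(tag,m,off=140,yaw=13,x0=195,y0=330,w=75,h=60,s_=10,rod=True):
    p,M,s=tool(); tip=p+M@[0,off,-19]; a=-M[:,1]; im=env.grab_frame('side')[:,:,::-1]
    print(s['time_s'],'tip',tip,'a',a,'F',s['force'],'T',s['torque'],s['gripper_width'])
    g=axis(yaw); d=tip-m; print('along',d@g,'lateral',d-(d@g)*g, 'ang',np.degrees(np.arccos(a@g)))
    for k in(0,1):
        I=cv2.resize(im[y0:y0+h,x0:x0+w],None,fx=s_,fy=s_,interpolation=cv2.INTER_CUBIC)
        pt=lambda X: tuple(int(round(q)) for q in (proj('side',X)-[x0,y0]+.5)*s_-.5)
        u=np.cross(g,[0,0,1]);u/=np.linalg.norm(u);v=np.cross(u,g)
        if k:
            P=[pt(np.array(m)+16*(np.cos(t)*u+np.sin(t)*v)) for t in np.linspace(0,6.2832,60)]
            for i in range(59): cv2.line(I,P[i],P[i+1],(0,0,255),1)
            n=np.array(env.camera_params('side')['pose'])[:3,3]-tip; n=np.cross(a,n); n/=np.linalg.norm(n)
            for sg in(-4,4): cv2.line(I,pt(tip+sg*n),pt(tip+sg*n+88*a),(255,0,255),1)
            cv2.line(I,pt(tip-4*n),pt(tip+4*n),(255,0,255),1)
            cv2.line(I,pt(m),pt(m-45*g),(0,255,0),1)
        cv2.imwrite(f'pics/{tag}_{k}.png',I)
E
python3 - <<'E'
from ins import *
view('i1',np.array([454,312.5,118.]))
E
```

```text
16.0 tip [466.20913829 313.51412465 126.73852109] a [0.74707068 0.17136713 0.64227619] F [-0.13242462  0.2954815  -1.16322521] T [-0.51389134  0.29727997  0.03328649] 17.665354274460157
along 14.90480194278733 lateral [ 1.08403354 -1.55430816 -0.84210092] ang 0.07269520220568078
```

View pics/i1_0.png

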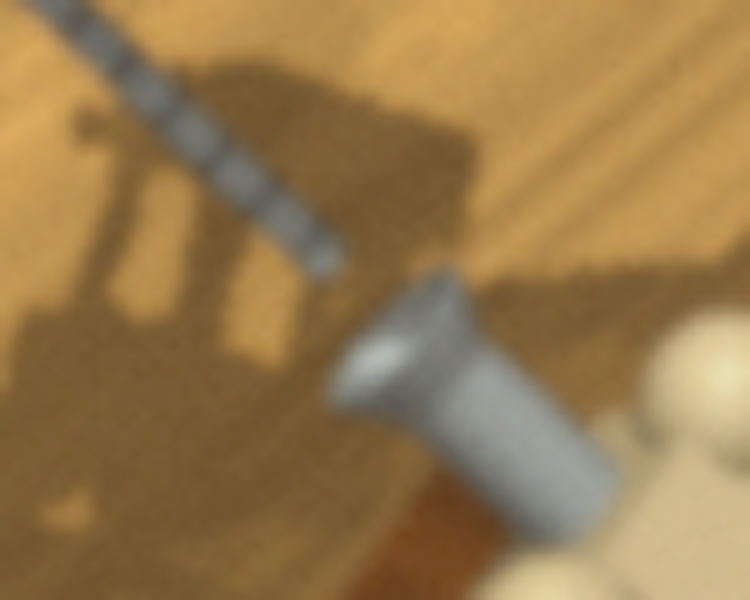

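View pics/i1_1.png

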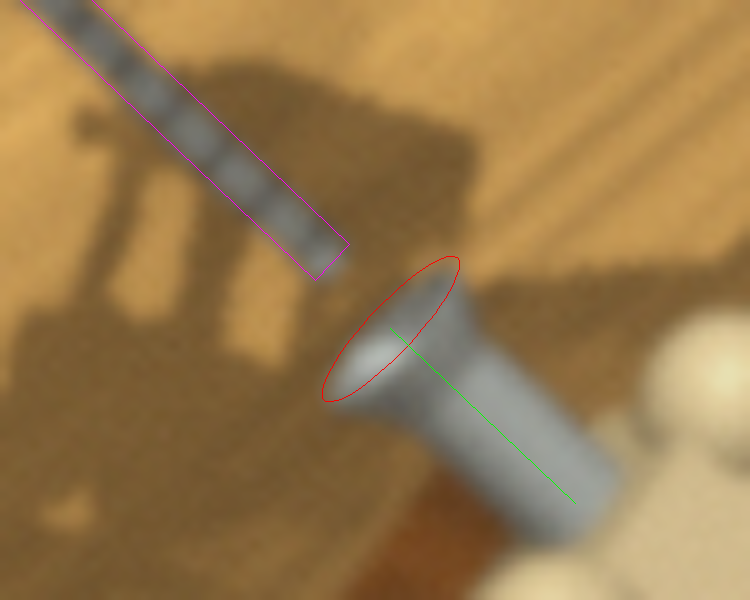

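```bash
python3 - <<'E'
from h import *
def c(x,y,x0=195,y0=330,s=10): return (x+.5)/s-.5+x0,(y+.5)/s-.5+y0
for q in [(391,329),(396,335),(402,336),(399,332)]: print(q,plane('side',*c(*q),118))
# top bias: mouth seen from top at plane 118
for q in [(203,155),(205,157)]: print('top',plane('top',*c(*q,140,260,10),118))
o,d=ray('side',*c(396,335)); print(d)
E
```

```text
(391, 329) [453.77771879 312.55836996 118.        ]
(396, 335) [452.28143309 312.72363449 118.        ]
(402, 336) [451.39247982 312.15025954 118.        ]
(399, 332) [452.34785645 312.00104829 118.        ]
top [453.77861138 312.56307406 118.        ]
top [453.42673551 312.20130884 118.        ]
[ 0.4546481  -0.24014025 -0.85768745]
```

drive_tool(motion=[[[-0.0016, 0.0011, 0.0016], [0, 0, 0]], [[-0.0024, -0.0006, -0.0021], [0, 0, 0]], [[-0.0024, -0.0006, -0.0021], [0, 0, 0]], [[-0.0024, -0.0006, -0.0021], [0, 0, 0]], [[-0.0024, -0.0005, -0.0021], [0, 0, 0]], [[-0.0024, -0.0005, -0.0021], [0, 0, 0]], [[-0.0024, -0.0006, -0.0021], [0, 0, 0]], [[-0.0024, -0.0006, -0.0021], [0, 0, 0]], [[-0.0024, -0.0005, -0.002], [0, 0, 0]], [[0, 0, 0], [0, 0, 0]]])

```text
time_s: 16.88
ee_pos: [556.2, 346.8, 188.6]
ee_rot: [-134.4, 26.2, -52.8]
force: [0.3, 0.2, -1.9]
gripper_width: 17.7
```

```bash
python3 - <<'E'
from ins import *
view('i2',np.array([452.6,311.8,118.]))
E
```

```text
16.8833 tip [444.23358468 309.83030438 110.85744095] a [0.74818096 0.1718117  0.64086348] F [ 0.29219171  0.17542847 -1.91687764] T [-0.56758708  0.27296808  0.04800069] 17.655066593572723
along -11.175353876667868 lateral [-0.02501079 -0.04393065  0.04081995] ang 0.15263450456503766
```

View pics/i2_1.png

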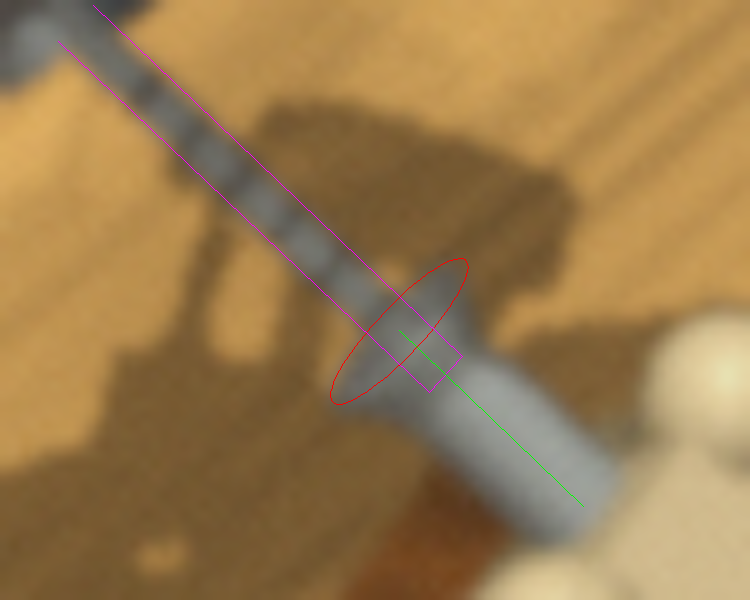

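drive_tool(motion=[[[-0.0015, -0.00035, -0.0013], [0, 0, 0]], [[-0.0015, -0.00035, -0.0013], [0, 0, 0]], [[-0.0015, -0.00035, -0.0013], [0, 0, 0]], [[-0.0015, -0.00035, -0.0013], [0, 0, 0]], [[-0.0015, -0.00035, -0.0013], [0, 0, 0]], [[-0.0015, -0.00035, -0.0013], [0, 0, 0]], [[-0.0015, -0.00035, -0.0013], [0, 0, 0]], [[-0.0015, -0.00035, -0.0013], [0, 0, 0]], [[-0.0015, -0.00035, -0.0013], [0, 0, 0]], [[-0.0015, -0.00035, -0.0013], [0, 0, 0]]])

```text
time_s: 17.77
ee_pos: [541.8, 343.4, 176.2]
ee_rot: [-134.3, 26.2, -52.8]
force: [-0.6, 0.1, -1.3]
gripper_width: 18.0
```

```bash
python3 - <<'E'
from ins import *
view('i3',np.array([452.6,311.8,118.]))
E
```

```text
17.7667 tip [429.9297636  306.51372295  98.30585608] a [0.7474252  0.17146445 0.64183761] F [-0.59669501  0.06985039 -1.34299161] T [-0.5442412   0.26304919  0.06061992] 17.982417673245948
along -30.49140488652433 lateral [ 0.08887672 -0.03192178 -0.09464666] ang 0.09358393020672183
```

drive_tool(motion=[[[-0.0015, -0.00035, -0.0013], [0, 0, 0]], [[-0.0019, -0.00045, -0.0016], [0, 0, 0]], [[-0.0019, -0.00045, -0.0016], [0, 0, 0]], [[-0.0019, -0.00045, -0.0016], [0, 0, 0]], [[-0.0019, -0.00045, -0.0016], [0, 0, 0]], [[-0.0019, -0.00045, -0.0016], [0, 0, 0]], [[-0.0019, -0.00045, -0.0016], [0, 0, 0]], [[-0.0019, -0.00045, -0.0016], [0, 0, 0]], [[-0.0019, -0.00045, -0.0016], [0, 0, 0]], [[-0.0019, -0.00045, -0.0016], [0, 0, 0]]])

```text
time_s: 18.65
ee_pos: [523.2, 339.0, 160.5]
ee_rot: [-134.3, 26.2, -52.8]
force: [0.0, 0.7, -1.1]
gripper_width: 17.7
```

```bash
python3 - <<'E'
from ins import *
view('i4',np.array([452.6,311.8,118.]))
E
```

```text
18.65 tip [411.3138862  302.09181777  82.58225429] a [0.74741244 0.17145198 0.6418558 ] F [ 0.02558328  0.73452806 -1.12134594] T [-0.56060409  0.26756457 -0.07541337] 17.663542623060216
along -55.25542653166543 lateral [-0.04286814 -0.18642871  0.09975784] ang 0.09290823507536738
```

View pics/i4_1.png

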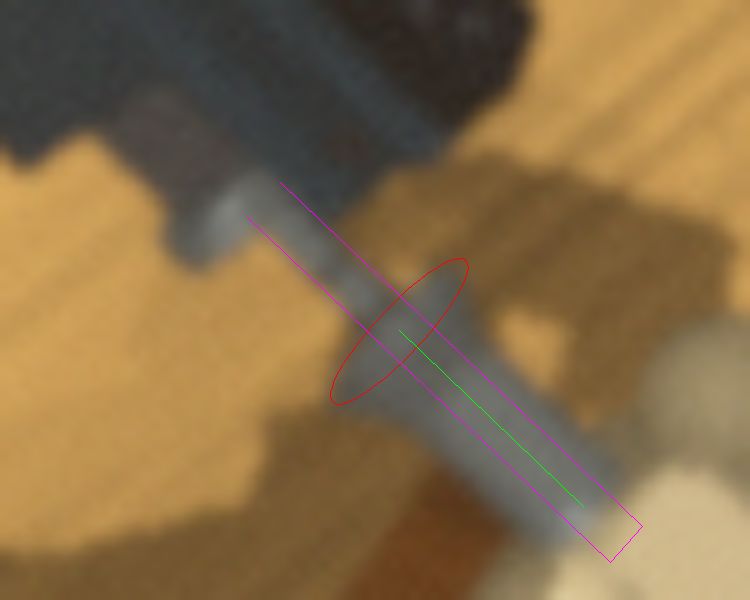

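drive_tool(motion=[[[-0.0019, -0.00045, -0.0016], [0, 0, 0]], [[-0.0022, -0.0005, -0.0019], [0, 0, 0]], [[-0.0022, -0.0005, -0.0019], [0, 0, 0]], [[-0.0022, -0.0005, -0.0019], [0, 0, 0]], [[-0.0022, -0.0005, -0.0019], [0, 0, 0]], [[-0.0022, -0.0005, -0.0019], [0, 0, 0]], [[-0.0022, -0.0005, -0.0019], [0, 0, 0]], [[-0.0022, -0.0005, -0.0019], [0, 0, 0]], [[-0.0022, -0.0005, -0.0019], [0, 0, 0]], [[-0.0015, -0.00035, -0.0013], [0, 0, 0]]])

```text
time_s: 19.53
ee_pos: [502.0, 334.1, 142.3]
ee_rot: [-134.4, 26.2, -52.8]
force: [0.4, 0.1, -1.0]
gripper_width: 17.5
```

```bash
python3 - <<'E'
from ins import *
view('i5',np.array([452.6,311.8,118.]))
E
```

```text
19.5333 tip [390.08687445 297.24574284  64.36452703] a [0.74765673 0.17153224 0.64154977] F [ 0.42857653  0.14613594 -1.0307436 ] T [-0.51415972  0.26915553 -0.02149296] 17.53208609545342
along -83.6447139263575 lateral [-0.07980991 -0.14039052  0.13031275] ang 0.1103470950005288
```

View pics/i5_1.png

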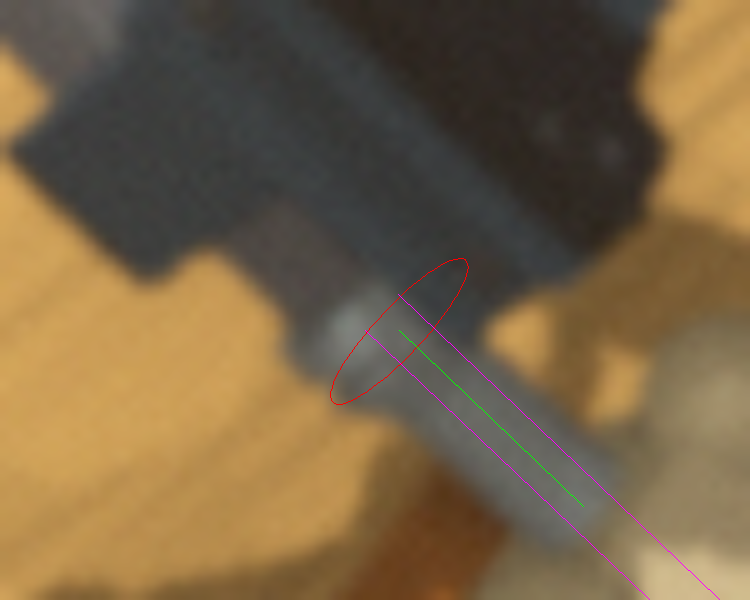

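drive_tool(motion=[[[-0.0006, -0.00014, -0.0005], [0, 0, 0]], [[-0.0006, -0.00014, -0.0005], [0, 0, 0]], [[-0.0006, -0.00014, -0.0005], [0, 0, 0]], [[-0.0006, -0.00014, -0.0005], [0, 0, 0]], [[-0.0006, -0.00014, -0.0005], [0, 0, 0]], [[-0.0006, -0.00014, -0.0005], [0, 0, 0]], [[0, 0, 0], [0, 0, 0]], [[0, 0, 0], [0, 0, 0]], [[0, 0, 0], [0, 0, 0]], [[0, 0, 0], [0, 0, 0]]])

```text
time_s: 20.42
ee_pos: [498.8, 333.4, 139.6]
ee_rot: [-134.3, 26.2, -52.8]
force: [-0.1, -0.5, -1.5]
gripper_width: 17.7
```

```bash
python3 - <<'E'
from ins import *
view('i6',np.array([452.6,311.8,118.]))
E
```

```text
20.4167 tip [386.94066822 296.52372104  61.68548811] a [0.74734384 0.17144318 0.64193802] F [-0.10654255 -0.48292296 -1.45665291] T [-0.55819494  0.24098731  0.03862969] 17.691246092627807
along -87.83954978065343 lateral [-0.09494547 -0.13954769  0.14766235] ang 0.08812399204477907
```

View pics/i6_0.png

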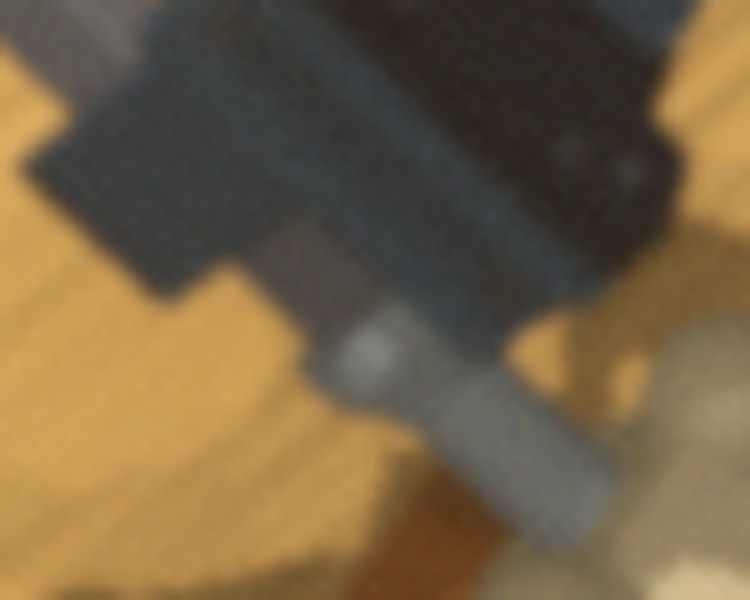

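Still no contact; creep further in half-millimetre steps.

drive_tool(motion=[[[-0.0004, -0.0001, -0.00035], [0, 0, 0]], [[-0.0004, -0.0001, -0.00035], [0, 0, 0]], [[-0.0004, -0.0001, -0.00035], [0, 0, 0]], [[-0.0004, -0.0001, -0.00035], [0, 0, 0]], [[-0.0004, -0.0001, -0.00035], [0, 0, 0]], [[0, 0, 0], [0, 0, 0]], [[0, 0, 0], [0, 0, 0]], [[0, 0, 0], [0, 0, 0]], [[0, 0, 0], [0, 0, 0]], [[0, 0, 0], [0, 0, 0]]])

```text
time_s: 21.3
ee_pos: [498.7, 333.3, 139.7]
ee_rot: [-134.1, 26.2, -52.7]
force: [5.4, 0.7, 3.3]
gripper_width: 17.7
```

drive_tool(motion=[[[-0.0004, -0.0001, -0.00035], [0, 0, 0]], [[-0.0004, -0.0001, -0.00035], [0, 0, 0]], [[0, 0, 0], [0, 0, 0]], [[0, 0, 0], [0, 0, 0]], [[0, 0, 0], [0, 0, 0]], [[0, 0, 0], [0, 0, 0]], [[0, 0, 0], [0, 0, 0]], [[0, 0, 0], [0, 0, 0]], [[0, 0, 0], [0, 0, 0]], [[0, 0, 0], [0, 0, 0]]])

```text
time_s: 22.13
ee_pos: [498.7, 333.3, 139.8]
ee_rot: [-134.0, 26.2, -52.7]
force: [7.5, 0.4, 5.7]
gripper_width: 17.8
```

```bash
python3 - <<'E'
from ins import *
view('i7',np.array([452.6,311.8,118.]))
E
```

```text
22.1333 tip [387.10580097 296.92449113  61.21315209] a [0.74464945 0.16785181 0.6460054 ] F [7.47628273 0.39294708 5.72394818] T [ 0.22555752 -0.83314967 -0.62408312] 17.827622193488445
along -87.95084295270186 lateral [ 0.1532577   0.28040072 -0.25313579] ang 0.33134437010441925
```

View pics/i7_0.png

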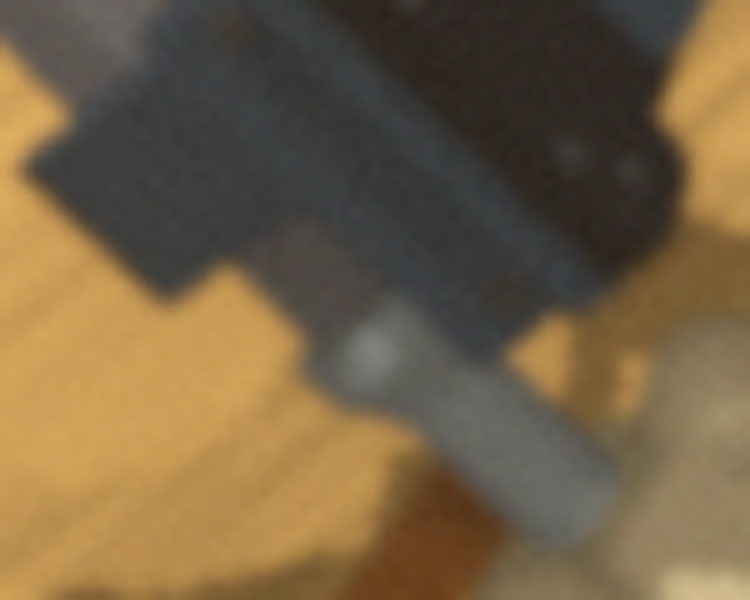

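drive_tool(motion=[[[0.0015, 0.0003, 0.0013], [0, 0, 0]], [[0.0022, 0.0005, 0.0019], [0, 0, 0]], [[0.0037, 0.0009, 0.0032], [0, 0, 0]], [[0.0052, 0.0012, 0.0045], [0, 0, 0]], [[0.006, 0.0014, 0.0051], [0, 0, 0]], [[0.006, 0.0014, 0.0051], [0, 0, 0]], [[0.006, 0.0014, 0.0051], [0, 0, 0]], [[0.006, 0.0014, 0.0051], [0, 0, 0]], [[0.006, 0.0014, 0.0051], [0, 0, 0]], [[0.006, 0.0014, 0.0051], [0, 0, 0]]])

```text
time_s: 23.02
ee_pos: [543.6, 343.8, 177.4]
ee_rot: [-134.5, 26.2, -52.8]
force: [-0.3, 0.3, -1.0]
gripper_width: 18.0
```

drive_tool(motion=[[[0.006, 0.0014, 0.0051], [0, 0, 0]], [[0.006, 0.0014, 0.0051], [0, 0, 0]], [[0.006, 0.0014, 0.0051], [0, 0, 0]], [[0.0067, 0.0015, 0.0058], [0, 0, 0]], [[0.0067, 0.0015, 0.0058], [0, 0, 0]], [[0.0067, 0.0015, 0.0058], [0, 0, 0]], [[0.0067, 0.0015, 0.0058], [0, 0, 0]], [[0.0067, 0.0015, 0.0058], [0, 0, 0]], [[0.006, 0.0014, 0.0051], [0, 0, 0]], [[0.004, 0.001, 0.0034], [0, 0, 0]]])

```text
time_s: 23.85
ee_pos: [605.7, 358.0, 230.6]
ee_rot: [-134.5, 26.2, -52.8]
force: [0.4, -0.1, -2.0]
gripper_width: 17.7
```

```bash
python3 - <<'E'
from ins import *
view('i8',np.array([452.6,311.8,118.]),x0=170,y0=300,w=100,h=90,s_=7,off=138.5)
from plan import *
for n in(10,20): go((424,-42,105),15,0,0,138.5,n)
go((424,-42,105),25,0,20,138.5,20)
E
```

```text
23.85 tip [494.84560949 321.22033151 153.81379061] a [0.74837387 0.17291904 0.64034019] F [ 0.39990478 -0.09649328 -2.01294431] T [-0.53397993  0.29013838  0.01430116] 17.65561261408823
along 56.1765740500192 lateral [ 0.31480939 -0.26015647 -0.29581514] ang 0.18298334864376686
time 23.9 tip now [495.9351 321.4978 154.5777] tcp now [606.7247 358.1877 231.5373] target [557.7807  -6.1536  86.    ]
d [-0.0489 -0.3643 -0.1455] w [-0.7322  0.5124 -0.1799] | per row [-0.0049 -0.0364 -0.0146] [-0.0732  0.0512 -0.018 ]
fast 1 [-2.0904 -0.6713 -0.3603 -9.8253  0.9462  8.0454]
fast 2 [-1.9682 -0.3498 -0.5205 -9.1121  1.4781  7.1945]
fast 3 [-1.8387 -0.0389 -0.6322 -8.3265  1.8299  6.2819]
q end [ -1.8134  23.1722 102.333    0.      54.4948  73.1866] max dq/row 9.8252753605069
time 23.9 tip now [495.9351 321.4978 154.5777] tcp now [606.7247 358.1877 231.5373] target [557.7807  -6.1536  86.    ]
d [-0.0489 -0.3643 -0.1455] w [-0.7322  0.5124 -0.1799] | per row [-0.0024 -0.0182 -0.0073] [-0.0366  0.0256 -0.009 ]
q end [ -1.8134  23.1722 102.333   -0.      54.4948  73.1866] max dq/row 4.990910429480451
time 23.9 tip now [495.9351 321.4978 154.5777] tcp now [606.7247 358.1877 231.5373] target [546.7773  22.4222  87.1458]
d [-0.0599 -0.3358 -0.1444] w [-0.4642  0.573   0.1089] | per row [-0.003  -0.0168 -0.0072] [-0.0232  0.0286  0.0054]
q end [-8.904  27.7037 97.6254 17.9364 67.1854 47.2735] max dq/row 4.005276216610909
```

View pics/i8_1.png

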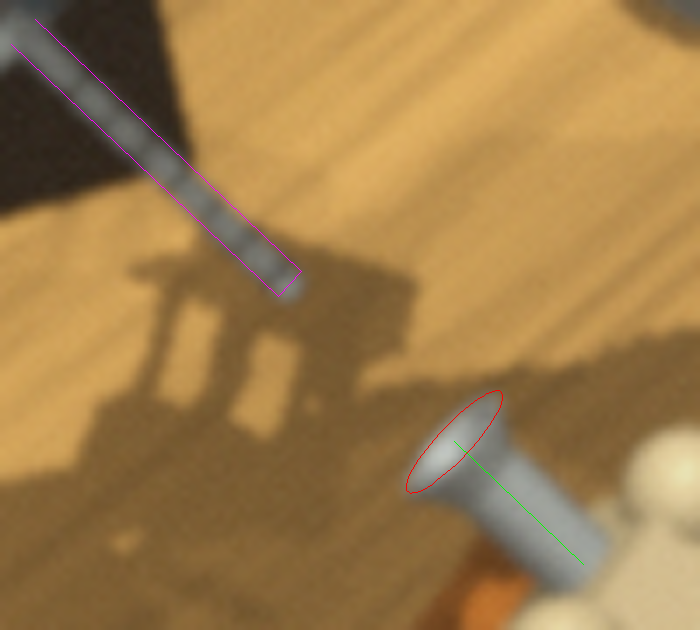

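drive_tool(motion=[[[-0.001, -0.008, 0], [-0.0366, 0.0256, -0.009]], [[-0.002, -0.015, 0], [-0.0366, 0.0256, -0.009]], [[-0.0025, -0.02, -0.003], [-0.0366, 0.0256, -0.009]], [[-0.0025, -0.02, -0.004], [-0.0366, 0.0256, -0.009]], [[-0.0025, -0.02, -0.005], [-0.0366, 0.0256, -0.009]], [[-0.0025, -0.02, -0.005], [-0.0366, 0.0256, -0.009]], [[-0.0025, -0.02, -0.005], [-0.0366, 0.0256, -0.009]], [[-0.0025, -0.02, -0.005], [-0.0366, 0.0256, -0.009]], [[-0.0025, -0.02, -0.005], [-0.0366, 0.0256, -0.009]], [[-0.0025, -0.02, -0.006], [-0.0366, 0.0256, -0.009]]])

```text
time_s: 24.73
ee_pos: [581.9, 173.9, 192.5]
ee_rot: [-159.4, 15.2, -67.0]
force: [-0.1, -0.5, -1.6]
gripper_width: 17.4
```

drive_tool(motion=[[[-0.003, -0.02, -0.009], [-0.0366, 0.0256, -0.009]], [[-0.003, -0.02, -0.01], [-0.0366, 0.0256, -0.009]], [[-0.003, -0.02, -0.012], [-0.0366, 0.0256, -0.009]], [[-0.003, -0.02, -0.013], [-0.0366, 0.0256, -0.009]], [[-0.003, -0.02, -0.013], [-0.0366, 0.0256, -0.009]], [[-0.003, -0.02, -0.013], [-0.0366, 0.0256, -0.009]], [[-0.003, -0.02, -0.013], [-0.0366, 0.0256, -0.009]], [[-0.003, -0.02, -0.012], [-0.0366, 0.0256, -0.009]], [[-0.002, -0.014, -0.008], [-0.0366, 0.0256, -0.009]], [[-0.001, -0.007, -0.004], [-0.0366, 0.0256, -0.009]]])

```text
time_s: 25.57
ee_pos: [553.9, -7.6, 84.6]
ee_rot: [179.7, -0.0, -75.1]
force: [0.3, -0.2, -1.4]
gripper_width: 17.7
```

```bash
python3 - <<'E'
from plan import *
go((424,-43,105),15,0,0,140)
E
```

```text
time 25.5667 tip now [418.7342 -43.5324 104.3041] tcp now [553.9438  -7.6272  84.5511] target [559.2296  -6.7653  86.    ]
d [0.0053 0.0009 0.0014] w [ 0.0017 -0.0051  0.0022] | per row [0.0005 0.0001 0.0001] [ 0.0002 -0.0005  0.0002]
q end [ -1.8714  23.2861 102.1373   0.      54.5766  73.1286] max dq/row 0.05781823347912507
```

drive_tool(motion=[[[0.001, 0, 0], [0, 0, 0]], [[0.0015, 0, 0], [0, 0, 0]], [[0.001, 0, 0], [0, 0, 0]], [[0, 0, 0], [0, 0, 0]], [[0, 0, 0], [0, 0, 0]], [[0, 0, 0], [0, 0, 0]], [[0, 0, 0], [0, 0, 0]], [[0, 0, 0], [0, 0, 0]], [[0, 0, 0], [0, 0, 0]], [[0, 0, 0], [0, 0, 0]]])

```text
time_s: 26.4
ee_pos: [559.6, -5.9, 86.5]
ee_rot: [-179.9, 0.0, -75.0]
force: [-0.2, 0.6, -1.5]
gripper_width: 17.5
```

```bash
python3 - <<'E'
from look import *
look('z',half=50,s=6)
p,M,s=tool(); print(s['qvel'],s['ee_rot'],-M[:,1])
crop('pics/side_z.png','pics/side_z2.png',230,230,420,400,4)
E
```

```text
26.4 tip pred [424.3 -42.1 105.4] F [-0.2  0.6 -1.5] w 17.5
top crop origin 311 241 pred tip in crop [305.07641046 305.12232133]
side crop origin 331 208 pred tip in crop [307.9149935  303.31544915]
[ 0.06480326  0.10492412  0.03374904  0.0583606   0.01186877 -0.02795893] [-1.79950227e+02  3.07103145e-02 -7.50140177e+01] [9.65988875e-01 2.58582171e-01 8.68704890e-04]
```

View pics/side_z2.png

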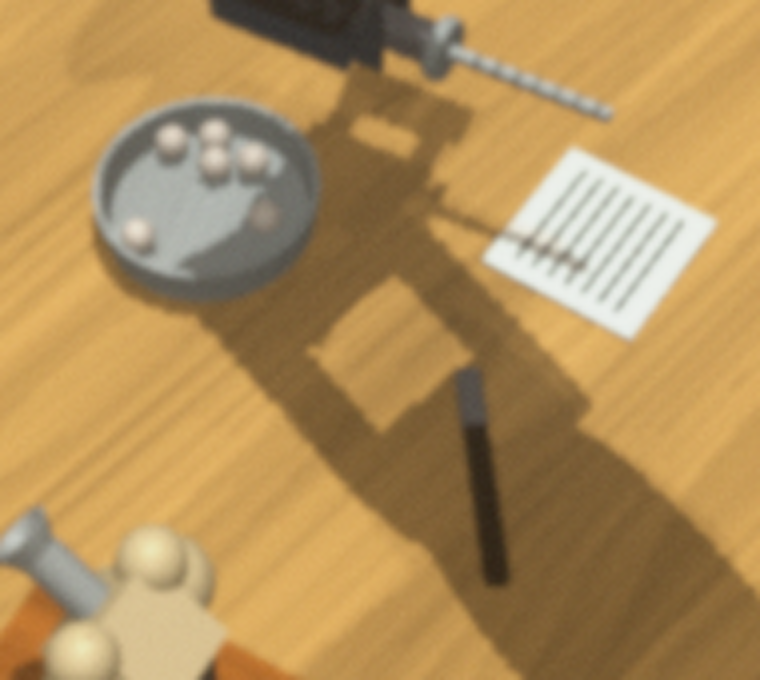

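View pics/top_z.png

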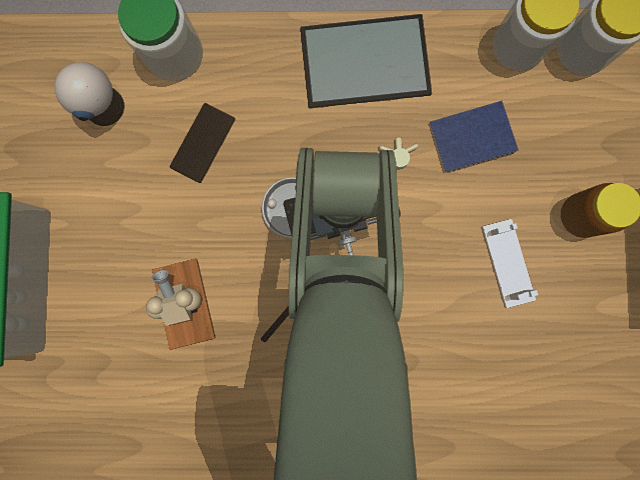

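```bash
python3 - <<'E'
from h import *
print(plane('side',381.6,257.6,105))
print('done',env.job_done())
E
```

```text
[425.8212627  -43.00694841 105.        ]
the job is handed in; nothing more can be done
done None
```

I ran the whole task and handed it in at about 26.5 s of the 72 s. The hand-in reports no verdict, so the results below come from my own checks.

- **Stirring:** I gripped the handle at 45 N, lifted the rod off the rest and swept its tip round through the beads. The side camera puts three beads at roughly 35 to 55 mm from where they started. In the last picture all six are in the dish.
- **Guide tube:** The rod went in along the tube's axis with no force until the collar reached the rim. There it stopped with about 8 to 10 N of push. I held it there for over 0.8 s, then pulled it out until the tip was about 56 mm clear of the mouth.
- **Final pose:** The rod is held level to within 0.1° and still. The arm's own reading puts the tip at (424, −42, 105) mm and the side camera at (426, −43), taking the height as 105 mm. The card's centre is at about (424, −42).

**Disagreements:**
- Compared with the arm and the side camera, the top camera read about 2 mm too far in y, so I relied on those two.
- The collar stopped about 2 mm sooner than my estimate of the mouth predicted.
- The grip is about 3 mm off the handle's centre, towards the tip.

In the last top picture the phone, notebook and vertebra look unmoved, and the side view shows the marker where it was. I did not measure any of the four.

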